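Hang the bath caddy on the hook under the glass shelf

TASK

Lift the pink bath caddy out of its white draining holder, stand it upright on the blue mat and let go of it there. Then pick it up again, in a way that leaves its slotted handle free, and hang it by that handle on the hook under the glass shelf, so that it hangs level and still. Leave the lotion bottle, the cream jar and the toothbrush standing where they are.

Things in the scene. Friction and masses are not known exactly. Their poses are not given: they have to be found in the camera images.
- caddy: Pink open bath caddy: box 130 (x) by 60 (y) by 60 mm, walls 4 mm, about 200 g, both ends alike. Origin: centre of underside; z up. At x = 0 stands a handle plate, 9 mm thick in x, 56 wide in y, top at z = 107 mm; the hand slot through it (along x) is 28 mm wide, from z = 59 to 95 mm. It starts sunk in the holder with its rim level with the holder's: only the plate stands proud.
- handle (a point): Middle of the underside of the caddy's handle bar (top of the hand slot), 95 mm above the caddy's underside; axes as the caddy's. This is what rests on the hook.
- holder: Fixed white ceramic draining holder, an open box 160 (x) by 90 (y) by 65 mm, inside 136 by 66 mm, floor 5 mm thick. Origin: centre of its underside; axes as the caddy's at the start.
- mat: Fixed blue mat on the counter, 180 (x) by 140 (y) by 4 mm. Origin: centre of its underside. It and the holder may be on either side of the robot.
- stand: Fixed counter stand. Origin on the counter right below the hook's lowest point; x points from the hook's tip to the posts, away from the robot. Base plate x -30 to +140, y +-75, 12 mm thick. Two 14 mm posts at x = +105, y = +-60, joined by a crossbar. Clear glass shelf over the hook: x -25 to +140, y +-75 mm, underside at z = 255: too low for a gripper holding the handle from above.
- hook (a point): Top of the dark hook (8 mm round bar, in the stand's xz plane) at its lowest point, 200 mm above the counter, where the handle bar rests; axes as the stand's. From the crossbar the bar's axis falls from z = 224 mm, through (x 45, z 216) to z = 196 from x = 13 to -10, then turns up to the tip.
- hook_tip (a point): Top of the hook's upturned tip, 214 mm above the counter; axes as the stand's.
- lotion: Bystander: white lotion bottle with a green label, 60 mm across, 160 mm tall. Origin: centre of its underside.
- jar: Bystander: low cream jar with a brass lid, 54 mm across, 45 mm tall. Origin: centre of its underside.
- brush: Bystander: dark electric toothbrush standing on its charging foot (56 mm across), 205 mm tall, handle 30 mm. Origin: centre of its underside.
Not all that is in view belongs to the job. Several things have the shape of the caddy; the one meant has the colours described above. Of the things shaped like the mat, the blue one is meant.

How it is judged:
By the outcome, as a careful person would: the job done as asked, in the order asked, and still so for the second after the job is handed in, with the robot touching nothing.
It also fails if it takes over 69 s, if anything falls off the work surface, if the arm or the gripper's body presses on something with over 40 N, if the wrist force passes 120 N, or if a joint passes its speed limit or range.

ROBOT

A 7-joint arm with a two-finger parallel gripper is mounted at the origin on the work surface. World frame = base frame: x ahead of the robot, y to its left, z up, the work surface at z = 0. Lengths are in mm, angles in rad, forces in N, time in s.
With the tool pointing down it reaches from about 400 to 875 mm from the base axis. Payload 4.4 kg.
Tool frame: the origin (TCP) lies at the very end of the fingers, on their centre line; the grasp point (between the pads) lies ctrl.grip_depth behind it (ctrl.grip_depth is the distance from the TCP to the grasp point, in mm); y points along the fingers, x is the direction in which the jaws open and shut, and the axes are right-handed (so a half turn about y gives the same grasp; the last joint's range is limited). The gripper opens to 85 mm and grips with 20 to 120 N. Pads are 22 mm wide; open, the fingers measure 114 mm over their backs; the gripper's body (76 mm by 85 mm) begins 54 mm behind the grasp point. The pads swing forward as they close: fully open they stand 13 mm farther back than shut.
Start: joints at [-1.395, 0.628, 0.038, 1.517, -0.027, 0.996, -0.02], TCP at [155.616, 631.112, 193.913] pointing down, gripper open.
Joint ranges: [-3.06, 3.06], [-0.37, 2.12], [-1.25, 1.32], [0.18, 2.47], [-1.1, 4.24], [0.23, 1.98], [-2.94, 2.94]. Speed limits (rad/s): [2.57, 2.57, 3.14, 3.14, 3.14, 3.14, 3.14].

INTERFACE

Orientations are given as [roll, pitch, yaw] about the fixed x, y, z axes, in that order (R = Rz(yaw) Ry(pitch) Rx(roll)).
In Python, from cell import ctrl gives the robot as it stands.
- The arm moves only by the tool apply_moves, never from a script. Its argument "motion" is a list of rows, each a list of 5 numbers: the shift along the tool's x, y, z in cm, then the turn about the tool's y in rad, then the finger opening in cm, from 0 to 8.54. In form: [[tx, ty, tz, roll, hand], ...]. A call has 1 to 20 rows; each row is the pose to reach, as a shift and turn from the pose commanded when the call began, along the tool's axes at that moment; what a row does not reach only later rows make up. A row lasts 1/8 s, in which the tool goes at most 62.5 mm and 10.7 degrees, less where a joint would pass 70% of its speed; a pose out of reach is approached as far as the arm can. A call with a gripper value outside its range is refused whole. The fingers move at their own pace and stop on an object; the grip force is fixed at half the most. Time passes only in rows, so rows that repeat a pose let the fingers close. It gives the time, the measured TCP pose, the force and the opening at its end, in the units of the state.
- ctrl.read_state(): the state, without advancing time (a new reading comes with each control period).
- ctrl.get_image(name): name is "scene" or "top"; returns a dict with "image" (400x640x3 uint8, red, green, blue), "vfov" (degrees; the focal length in pixels is half the picture's height over the tangent of half this angle, whatever the lens; pixels are square), "cx", "cy" (the principal point, pixels), "extrinsics" (4x4, takes a point from world to camera coordinates). Camera axes: x right, y up, looking along -z (the intrinsics and any distortion apply to the point x, -y, -z); pixel columns grow to the right and rows downward; lengths in mm; the calibration is good to about 2 mm. A picture is of the moment at which its call begins. There is no depth.
- ctrl.finish_job(): hands the job in, once; it reports no verdict.
Trained networks look in a picture, given as the dict that the camera call returned (one of the last four; its "shot" number tells which), for a name from the list of things; names that differ only in an ending like _2 or _b are one class to them, and where a whole thing is asked for, a point or a joint stands for the part that bears it (a point fixed in the world has none). Each returns a list of dicts, best first, with "confidence" (0 to 1); they miss things now and then, are a little off and sometimes report something else, mostly with a low value. They report only what shows in the picture. A call takes as long as a camera call. They do not tell look-alikes from the thing itself.
- ctrl.search_frame(picture, query): "location" ([x, y, z] in mm, in world coordinates, good to about 4 mm: the middle of the surface that is visible of it).
- ctrl.mark_of(picture, query): "location" ([x, y, z] in mm, in world coordinates, good to about 4 mm: a listed point, or the origin of a listed thing).
The state is a dict: "clock": time; "qpos": joint angles; "qd": joint speeds; "tau": joint torques, N m; "eef_pos": TCP position; "tool_rot": TCP orientation; "force": force on the tool from outside, world axes, zero at the start; "torque": the same for the moment, N m; "width": finger opening in mm.
Only numpy, scipy, OpenCV 4.12 (cv2) and the standard library are available. Lean on these libraries where they do the work, as an engineer would, in place of code of your own. Each camera call takes 0.05 s, during which the arm holds its last target.

## Working session

There is one attempt and no reset: what is moved stays moved. The work goes in short steps, Python scripts to look and compute and a tool call to move; the robot and the scene stay as the last step left them, time stands still between calls to the robot, and variables do not carry over. Pictures are saved under pics/ and viewed, and the job is handed in when it is done.

Besides the shell and the picture viewer there is one more tool, called by a JSON object that holds its "method" and its "body", one argument or row to a line. apply_moves: Moves the arm, as the interface text tells. Its arguments: {"type":"object","properties":{"motion":{"type":"array","items":{"type":"array","items":{"type":"number"}}}},"required":["motion"]}

```bash
ls; mkdir -p pics; python3 - <<'E'
from cell import ctrl
import cv2,json
s=ctrl.read_state();print(s, ctrl.grip_depth)
for n in("scene","top"):
    p=ctrl.get_image(n);cv2.imwrite(f"pics/{n}0.png",p["image"][:,:,::-1])
    print(n,{k:(v if k!='image' else 0) for k,v in p.items()})
    for q in["caddy","handle","holder","mat","stand","hook","hook_tip","lotion","jar","brush"]:
        r=ctrl.mark_of(p,q);print(q,[(x['confidence'],x['location']) for x in r])
E
```

```text
pics
{'clock': 0.0, 'qpos': array([-1.39479604,  0.62936947,  0.03845397,  1.51839004, -0.02697058,
        0.99630463, -0.02003674]), 'qd': array([-2.45260541e-04,  8.40433702e-04, -8.41846074e-04,  1.63720098e-03,
        1.59175639e-03, -2.04428469e-03, -3.94443370e-05]), 'tau': array([-4.27034720e-04, -5.63409162e+01,  1.22598846e+00, -1.93446028e+01,
        1.08736003e-02,  1.04648952e-02, -4.71054715e-07]), 'eef_pos': array([155.46197132, 630.39873997, 192.9672272 ]), 'tool_rot': array([-1.57085569,  0.00195229,  1.32896503]), 'force': array([ 0.75315452, -0.06985724, -0.04925004]), 'torque': array([-0.01376151, -0.00770119,  0.02847573]), 'width': 85.08286770342801} 18.700000000000003
scene {'image': 0, 'vfov': 54.50585065370604, 'cx': 320.55262178701156, 'cy': 196.82024389638062, 'extrinsics': array([[ 8.47379770e-01,  5.30985483e-01, -1.39344517e-03,
        -5.37776266e+02],
       [-4.06677567e-01,  6.50684292e-01,  6.41266956e-01,
         1.29668103e+02],
       [ 3.41410138e-01, -5.42829963e-01,  7.67316590e-01,
        -1.35610304e+03],
       [ 0.00000000e+00,  0.000
[... 787 characters left out ...]
    -5.83958861e+02],
       [-1.01338646e-01, -5.34436473e-05,  9.94851987e-01,
        -1.85609415e+03],
       [ 0.00000000e+00,  0.00000000e+00,  0.00000000e+00,
         1.00000000e+00]]), 'shot': 2}
caddy [(0.65, [493.3, -243.5, 4.0]), (0.57, [476.0, -409.8, 0.3])]
handle [(0.85, [475.7, -410.0, 95.9]), (0.61, [497.4, -243.6, 103.1])]
holder [(0.96, [496.2, -246.9, -1.5])]
mat [(0.76, [516.5, 277.9, -0.0]), (0.72, [501.8, 531.0, 1.3])]
stand [(0.89, [655.6, -49.9, -1.6]), (0.27, [518.5, 279.2, -5.4])]
hook [(0.89, [659.4, -52.6, 198.6])]
hook_tip [(0.83, [627.8, -48.1, 214.0])]
lotion [(0.55, [712.8, -232.8, -3.9])]
jar [(0.48, [436.1, 44.4, -1.2])]
brush [(0.76, [718.5, 236.6, -2.8])]
```

View pics/scene0.png

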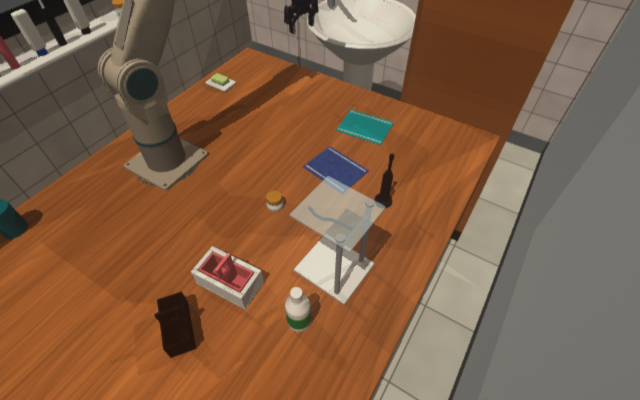

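View pics/top0.png

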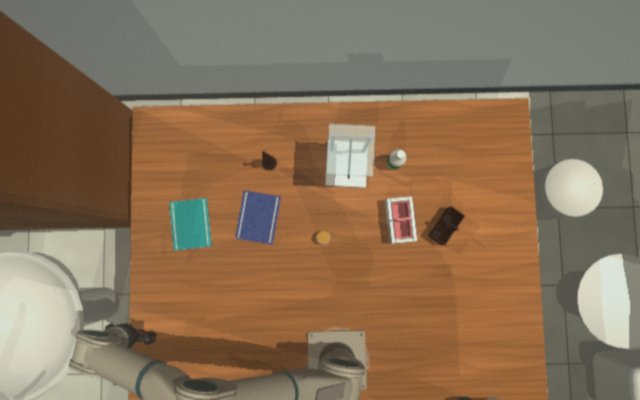

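The targets and their look-alikes:
- **Pink caddy:** in the white holder at scene (228,270), top (401,220). The only look-alike is the black caddy at scene (177,325), top (446,226).
- **Blue mat:** scene (336,168), top (259,217). Its look-alike is the teal mat at scene (365,127).

I'll overlay models on close crops to check the poses and yaws.

```bash
cat > h.py <<'E'
import numpy as np,cv2
from cell import ctrl
def proj(p,P):
    P=np.atleast_2d(P).astype(float);E=p["extrinsics"];f=200/np.tan(np.radians(p["vfov"]/2))
    c=P@E[:3,:3].T+E[:3,3]
    return np.c_[p["cx"]+f*c[:,0]/-c[:,2], p["cy"]-f*c[:,1]/-c[:,2]]
def box(x0,x1,y0,y1,z0,z1):
    v=np.array([[x,y,z] for x in(x0,x1) for y in(y0,y1) for z in(z0,z1)],float)
    e=[(a,b) for a in range(8) for b in range(a+1,8) if bin(a^b).count('1')==1]
    return [(v[a],v[b]) for a,b in e]
def T(pose,P):
    x,y,z,w=pose;c,s=np.cos(w),np.sin(w);P=np.asarray(P,float)
    return P@np.array([[c,s,0],[-s,c,0],[0,0,1]])+[x,y,z]
holder=box(-80,80,-45,45,0,65)+box(-68,68,-33,33,65,65)
caddy=box(-65,65,-30,30,0,60)+box(-4.5,4.5,-28,28,60,107)+box(-4.5,4.5,-14,14,60,95)
mat=box(-90,90,-70,70,0,4)
hk=[(105,224),(45,216),(13,196),(-10,196),(-30,210)]
stand=box(-30,140,-75,75,0,12)+box(-25,140,-75,75,255,261)+[(np.array([a[0],0,a[1]]),np.array([b[0],0,b[1]])) for a,b in zip(hk,hk[1:])]
def draw(p,items,crop,k,name):
    x0,y0,x1,y1=crop
    im=cv2.resize(p["image"][y0:y1,x0:x1,::-1].copy(),None,fx=k,fy=k,interpolation=cv2.INTER_CUBIC)
    for segs,pose,col in items:
        for a,b in segs:
            uv=(proj(p,T(pose,[a,b]))-[x0-.5,y0-.5])*k
            cv2.line(im,tuple(map(int,uv[0]*8)),tuple(map(int,uv[1]*8)),col,1,cv2.LINE_AA,3)
    cv2.imwrite(name,im)
E
python3 - <<'E'
from h import *
it=[(holder,(496,-245,0,.11),(255,255,0)),(mat,(516,278,0,-.1),(0,255,255)),(stand,(657,-50,0,-.05),(0,255,0))]
p=ctrl.get_image("top");draw(p,it,(230,110,430,260),4,"pics/t1.png")
draw(p,[],(70,300,220,400),4,"pics/g1.png")
p=ctrl.get_image("scene");draw(p,it,(180,130,410,330),3,"pics/s1.png")
E
```

```text
(no output)
```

View pics/t1.png

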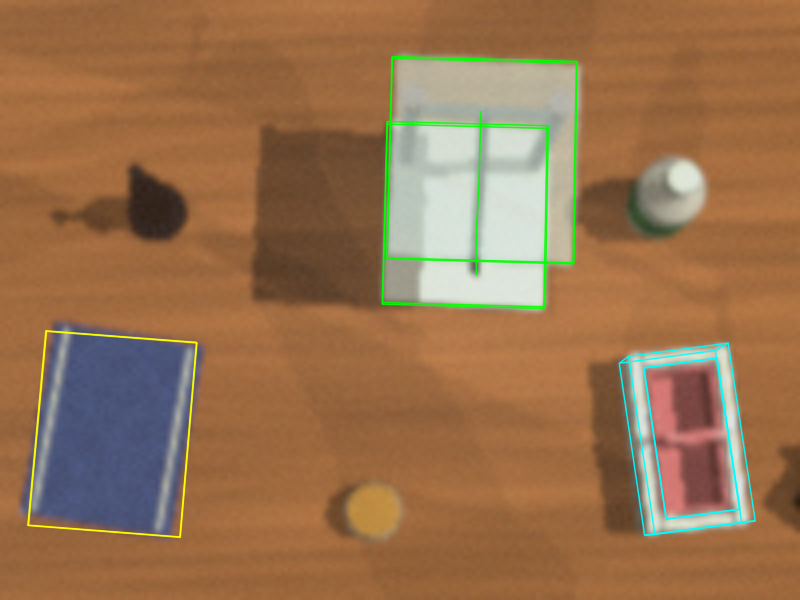

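View pics/s1.png

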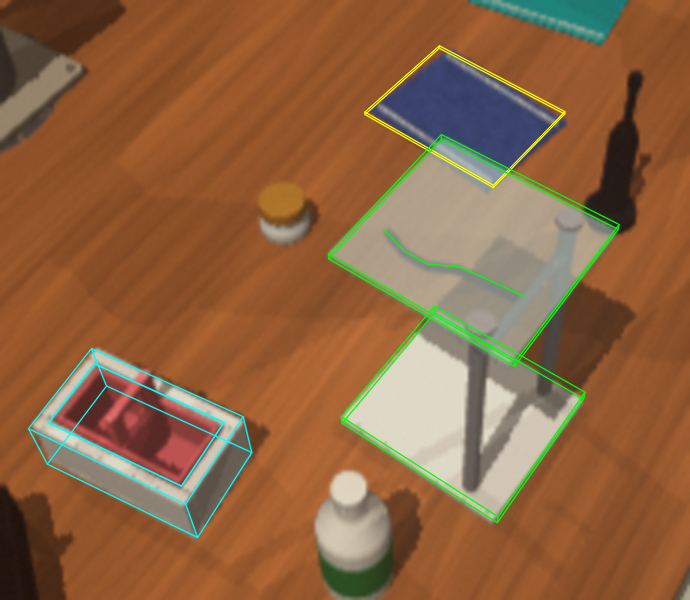

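View pics/g1.png

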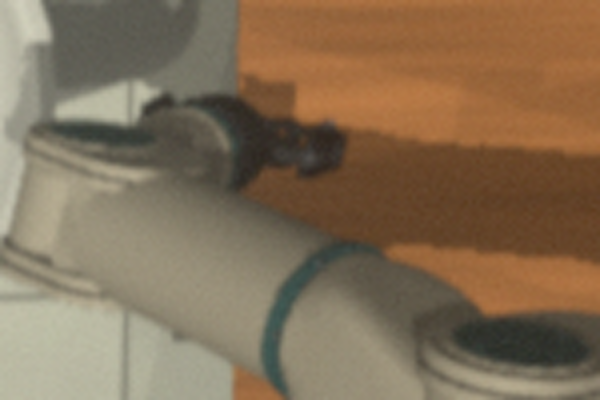

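```bash
python3 - <<'E'
from h import *
from scipy.optimize import least_squares
it=[(caddy,(495,-245,5,.11),(0,255,0))]
P={}
for n,c,k in(("top",(380,190,425,250),9),("scene",(185,240,270,310),8)):
    p=P[n]=ctrl.get_image(n);draw(p,it,c,k,f"pics/c_{n}.png")
    a=p["image"].astype(int)
m=[]
for n in P:
    a=P[n]["image"].astype(int)
    b=((a[...,2]>a[...,0]*1.25)&(a[...,2]>a[...,1]*1.25)&(a[...,2]>60)).astype(np.uint8)
    b=cv2.morphologyEx(b,cv2.MORPH_CLOSE,np.ones((7,7)))
    N,l,s,ce=cv2.connectedComponentsWithStats(b);i=1+s[1:,4].argmax();print(n,s[i],ce[i],cv2.minAreaRect(np.argwhere(l==i)[:,::-1].astype(np.float32)))
    # back-project mask to plane z=4
    p=P[n];E=p["extrinsics"];f=200/np.tan(np.radians(p["vfov"]/2))
    uv=np.argwhere(l==i)[:,::-1]
    d=np.c_[(uv[:,0]-p["cx"])/f,-(uv[:,1]-p["cy"])/f,-np.ones(len(uv))]@E[:3,:3]
    o=-E[:3,:3].T@E[:3,3];w=o+d*((4-o[2])/d[:,2])[:,None]
    print(cv2.minAreaRect(w[:,:2].astype(np.float32)))
E
```

```text
top [ 236  192   44   51 1709] [257.61322411 217.03159743] ((257.5692443847656, 217.01235961914062), (36.494136810302734, 47.14704895019531), 10.12467098236084)
((519.034423828125, 277.625732421875), (134.6817169189453, 172.66607666015625), 79.19181060791016)
scene [ 304  147   64   40 1287] [335.61305361 167.11732712] ((335.33148193359375, 168.76968383789062), (56.073890686035156, 31.4819393157959), 32.0053825378418)
((523.3225708007812, 272.41461181640625), (134.84988403320312, 174.5352783203125), 79.23015594482422)
```

View pics/c_top.png

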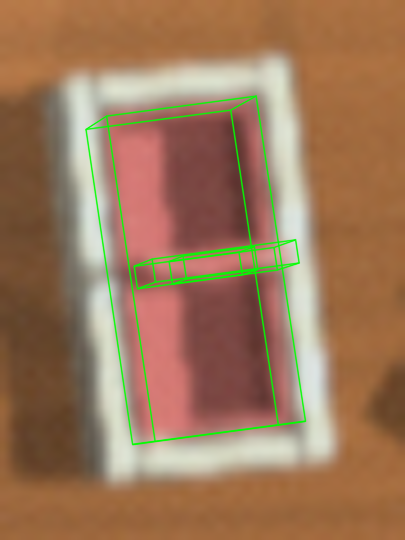

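View pics/c_scene.png

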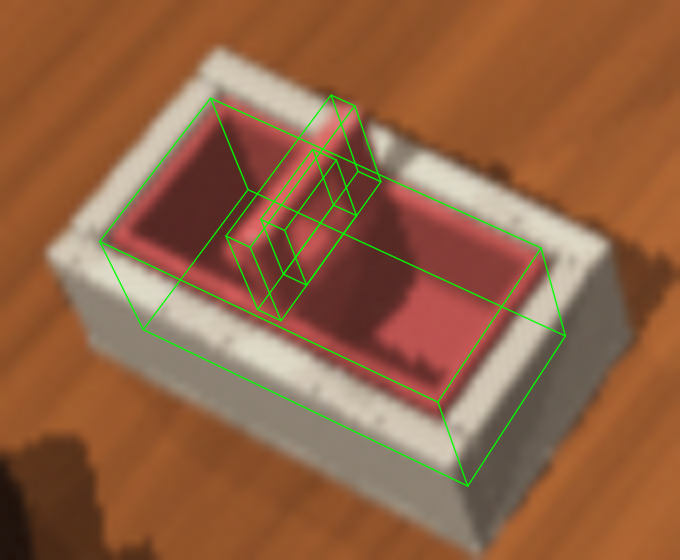

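```bash
cat >> h.py <<'E'
def st(): return ctrl.read_state()
def rel(targets,cur=None):
    """targets: (x,y,z,yaw) TCP world -> tx,ty,tz cm, roll"""
    s=st();p=s["eef_pos"];y=s["tool_rot"][2]
    if cur is not None: p,y=np.array(cur[:3]),cur[3]
    for t in targets:
        d=np.array(t[:3])-p;dy=(t[3]-y+np.pi)%(2*np.pi)-np.pi
        print(t,'->',np.round([ (d[0]*np.cos(y)+d[1]*np.sin(y))/10,-d[2]/10,(-d[0]*np.sin(y)+d[1]*np.cos(y))/10,-dy],3))
E
python3 - <<'E'
from h import *
rel([(420,300,240,.8),(495.5,-246.5,200,.11)])
E
```

```text
(420, 300, 240, 0.8) -> [-25.818  -4.611 -33.601   0.529]
(495.5, -246.5, 200, 0.11) -> [-77.07   -0.611 -54.018   1.219]
```

{"method": "apply_moves", "body": {
  "motion": [
    [-5.2,-4.6,-6.7,0.1,8.5],
    [-10.3,-4.6,-13.4,0.2,8.5],
    [-15.5,-4.6,-20.2,0.3,8.5],
    [-20.7,-4.6,-26.9,0.4,8.5],
    [-25.8,-4.6,-33.6,0.5,8.5],
    [-31,-4.2,-35.6,0.6,8.5],
    [-36,-3.8,-37.7,0.65,8.5],
    [-41,-3.4,-39.7,0.75,8.5],
    [-46,-3,-41.7,0.8,8.5],
    [-51,-2.6,-43.7,0.9,8.5],
    [-56,-2.2,-45.7,1.0,8.5],
    [-61,-1.8,-47.7,1.1,8.5],
    [-66,-1.4,-49.7,1.2,8.5],
    [-71,-1,-51.7,1.22,8.5],
    [-77,-0.6,-54,1.22,8.5],
    [-77.1,-0.6,-54,1.22,8.5],
    [-77.1,-0.6,-54,1.22,8.5],
    [-77.1,-0.6,-54,1.22,8.5]
  ]
}}

```text
clock: 3.55
eef_pos: [495.2, -245.6, 199.7]
tool_rot: [-1.569, 0.0, 0.11]
force: [0.9, 0.1, -0.5]
width: 84.8
```

```bash
python3 - <<'E'
from h import *
g=box(-42.5,42.5,72.7,120,-38,38)
p=ctrl.get_image("scene")
# gripper frame boxes: world yaw .11, x opening; z up from TCP
b1=box(-42.5,42.5,-38,38,72.7,130);b2=box(-38,38,-42.5,42.5,72.7,130)
draw(p,[(b1,(495.2,-245.6,199.7,.11),(0,255,0)),(b2,(495.2,-245.6,199.7,.11),(0,255,255))],(140,110,340,310),3,"pics/s2.png")
p=ctrl.get_image("top")
draw(p,[(b1,(495.2,-245.6,199.7,.11),(0,255,0))],(340,140,480,260),5,"pics/t2.png")
E
```

```text
(no output)
```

View pics/s2.png

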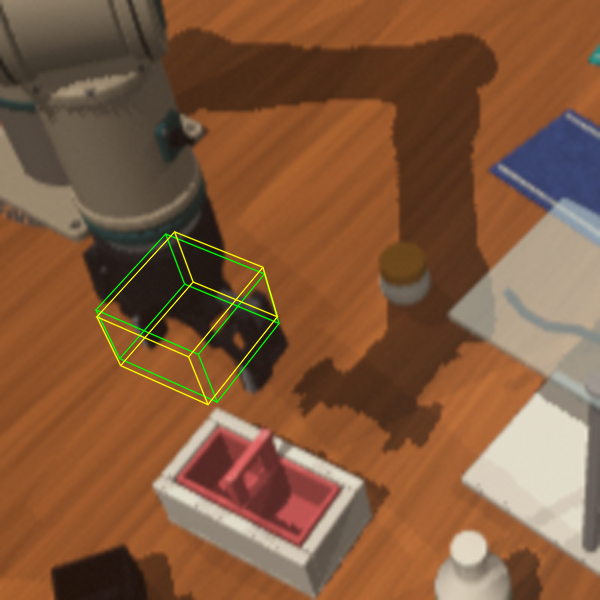

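View pics/t2.png

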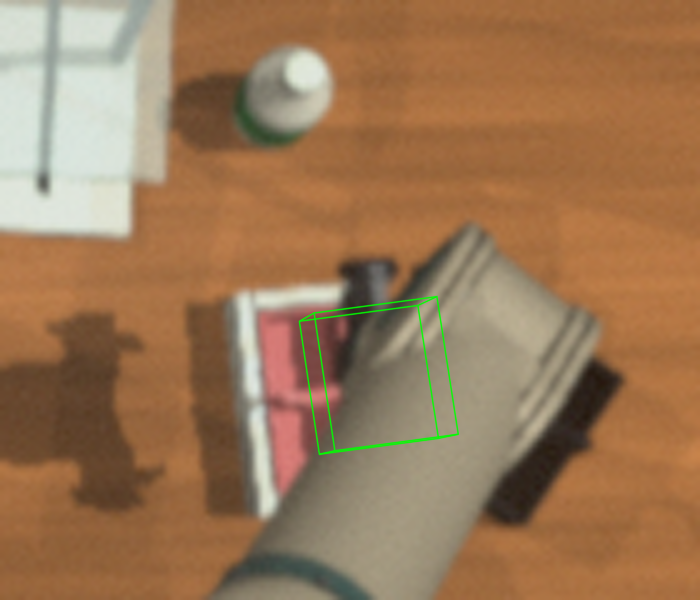

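{"method": "apply_moves", "body": {
  "motion": [
    [0,4,0,0,8.5],
    [0,8,0,0,8.5],
    [0,10.5,0,0,6],
    [0,11.5,0,0,4],
    [0,11.5,0,0,2],
    [0,11.5,0,0,0],
    [0,11.5,0,0,0],
    [0,11.5,0,0,0],
    [0,11.5,0,0,0],
    [0,11.5,0,0,0]
  ]
}}

```text
clock: 4.9
eef_pos: [495.3, -246.8, 84.9]
tool_rot: [-1.571, -0.0, 0.109]
force: [-0.1, -0.5, -1.1]
width: -0.4
```

```bash
python3 - <<'E'
from h import *
p=ctrl.get_image("scene")
draw(p,[],(160,200,290,320),6,"pics/s3.png")
for q in("caddy","handle"):print(q,[(x['confidence'],x['location']) for x in ctrl.mark_of(p,q)])
draw(p,[(caddy,(495.3,-246.8,5,.11),(0,255,0))],(160,200,290,320),6,"pics/s3b.png")
E
```

```text
caddy [(0.87, [492.6, -241.7, 5.7]), (0.58, [471.5, -404.5, -1.2]), (0.34, [660.8, -47.7, 1.4])]
handle [(0.88, [473.6, -408.3, 93.6]), (0.74, [495.9, -240.4, 97.4]), (0.36, [516.3, 277.8, 0.1])]
```

View pics/s3.png

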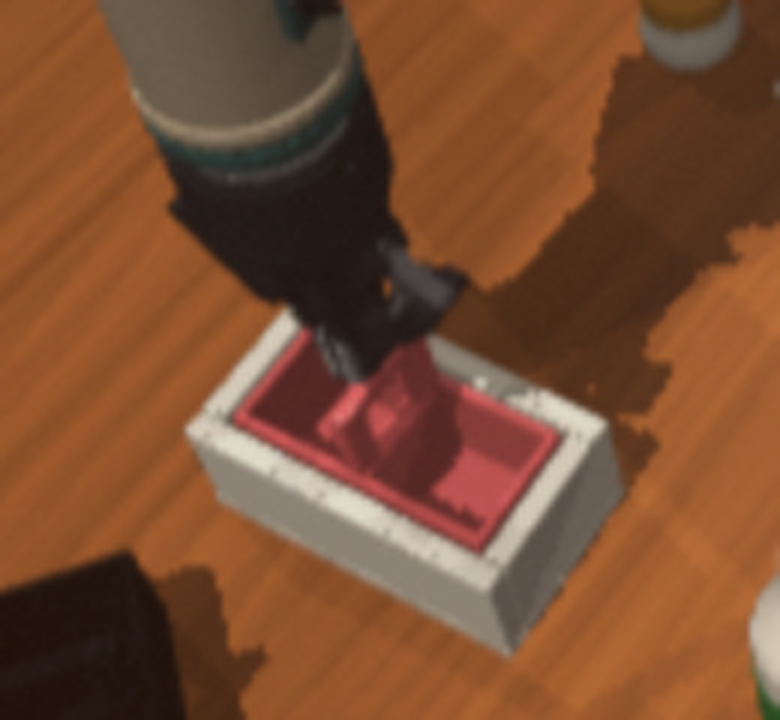

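View pics/s3b.png

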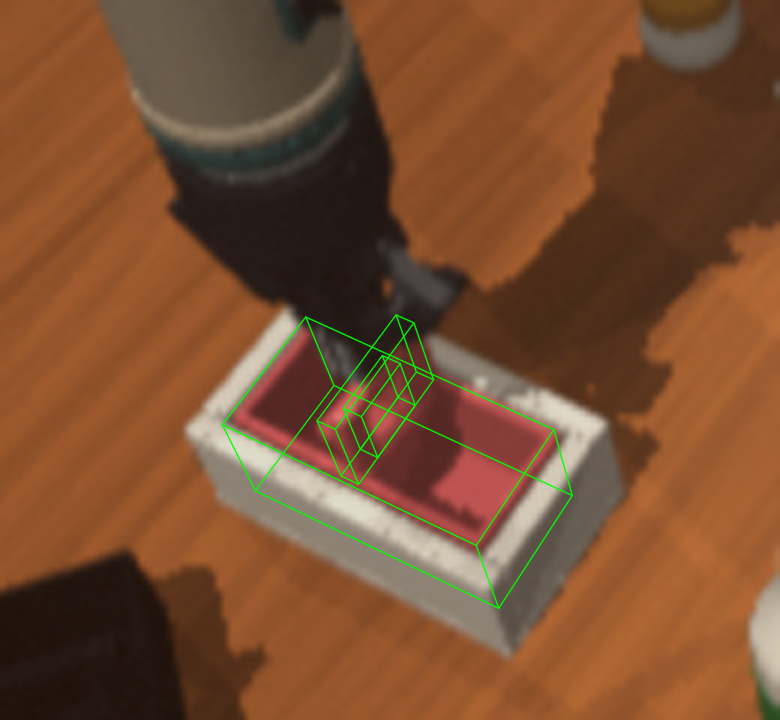

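```bash
python3 - <<'E'
from h import *
s=st();print(s["eef_pos"],s["width"])
p=ctrl.get_image("scene")
print((proj(p,[[495.3,-246.8,85],[495.3,-246.8,104]])-[160,200])*6)
draw(p,[],(205,240,245,280),15,"pics/s4.png")
p=ctrl.get_image("top");draw(p,[],(370,180,440,250),9,"pics/t4.png")
print((proj(p,[[495.3,-246.8,85],[495.3,-246.8,104]])-[370,180])*9)
E
```

```text
[ 495.23663779 -246.80788874   84.87146753] -0.12994495379355972
[[375.5205395  400.3404793 ]
 [366.65198571 377.4580152 ]]
[[303.69167378 349.34143613]
 [311.80455435 346.43976393]]
```

View pics/s4.png

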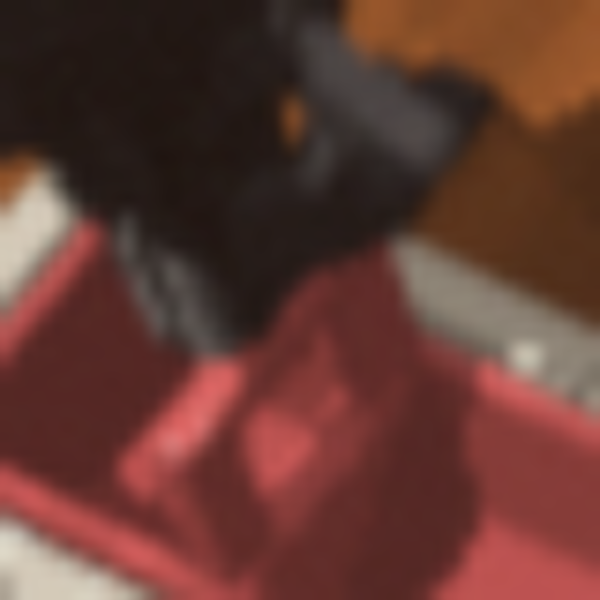

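View pics/t4.png

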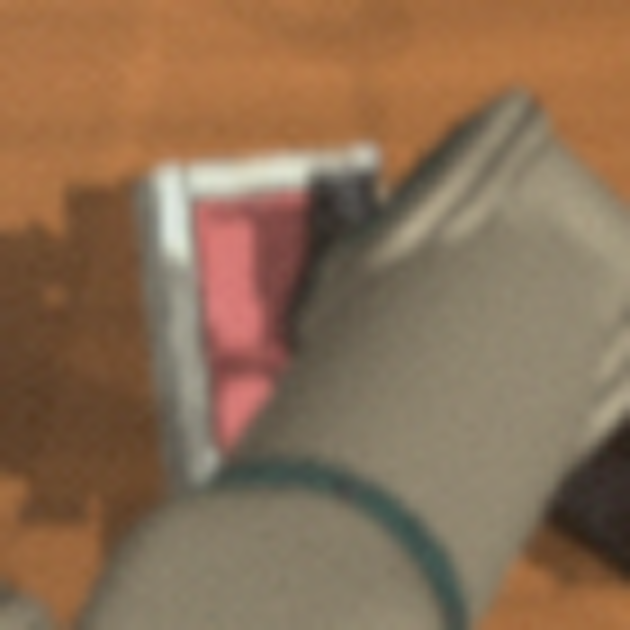

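{"method": "apply_moves", "body": {
  "motion": [
    [0,-3,0,0,0],
    [0,-3,0,0,0]
  ]
}}

```text
clock: 5.4
eef_pos: [496.6, -247.7, 116.5]
tool_rot: [-1.573, -0.003, 0.109]
force: [0.1, -0.1, -0.4]
width: 0.1
```

```bash
python3 - <<'E'
from h import *
s=st();print(s["eef_pos"],s["width"],s["force"])
t=s["eef_pos"]
p=ctrl.get_image("scene")
draw(p,[([(np.zeros(3),np.array([0,0,70.])),(np.array([-50,0,70.]),np.array([50,0,70.]))],(*t,.11),(0,255,0))],(190,220,270,290),8,"pics/s5.png")
E
```

```text
[ 496.63281446 -247.72827863  116.51033524] 0.1407981690010581 [ 0.05909381 -0.08717498 -0.4068743 ]
```

View pics/s5.png

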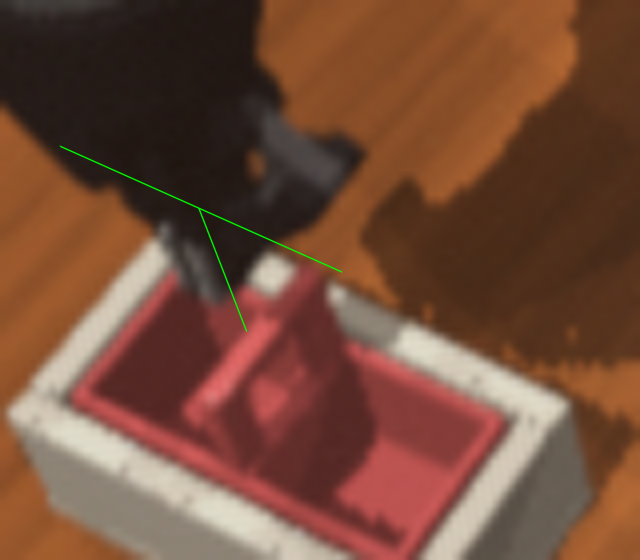

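{"method": "apply_moves", "body": {
  "motion": [
    [0,-3,-5,0,0],
    [0,-6,-10,0,0],
    [0,-6,-10,0,0]
  ]
}}

```text
clock: 5.82
eef_pos: [505.9, -352.5, 176.7]
tool_rot: [-1.577, -0.002, 0.103]
force: [-1.1, 1.3, 0.3]
width: -0.4
```

```bash
python3 - <<'E'
from h import *
s=st();print(s["eef_pos"],s["width"],s["tool_rot"])
t=s["eef_pos"]
sk=[(np.zeros(3),np.array([0,0,70.])),(np.array([-50,0,70.]),np.array([50,0,70.])),(np.array([0,-50,70.]),np.array([0,50,70.]))]
p=ctrl.get_image("scene")
u=proj(p,t)[0].astype(int);print(u)
draw(p,[],(u[0]-40,u[1]-50,u[0]+30,u[1]+10),10,"pics/s6.png")
draw(p,[(sk,(*t,s["tool_rot"][2]),(0,255,0))],(u[0]-40,u[1]-50,u[0]+30,u[1]+10),10,"pics/s6b.png")
p=ctrl.get_image("top");u=proj(p,t)[0].astype(int)
draw(p,[(sk,(*t,s["tool_rot"][2]),(0,255,0))],(u[0]-50,u[1]-40,u[0]+50,u[1]+40),8,"pics/t6.png")
E
```

```text
[ 505.92045398 -352.53834194  176.67936696] -0.43295426156908956 [-1.57730795 -0.00240421  0.10312673]
[186 283]
```

View pics/s6.png

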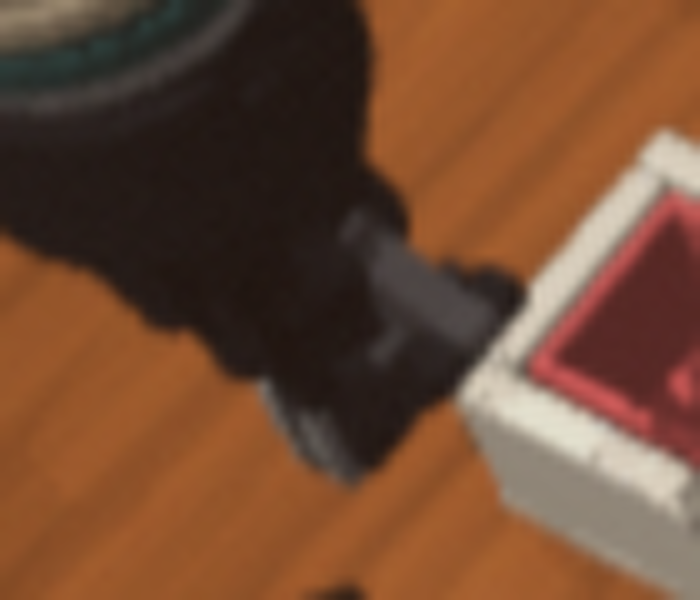

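View pics/s6b.png

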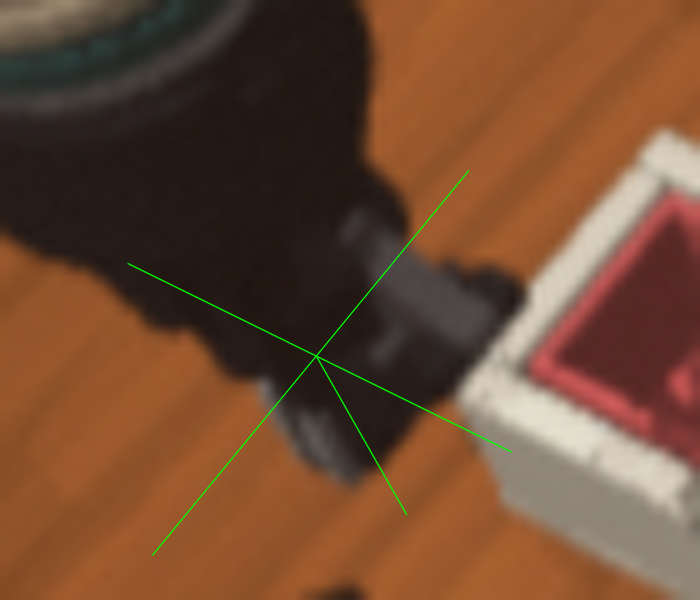

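View pics/t6.png

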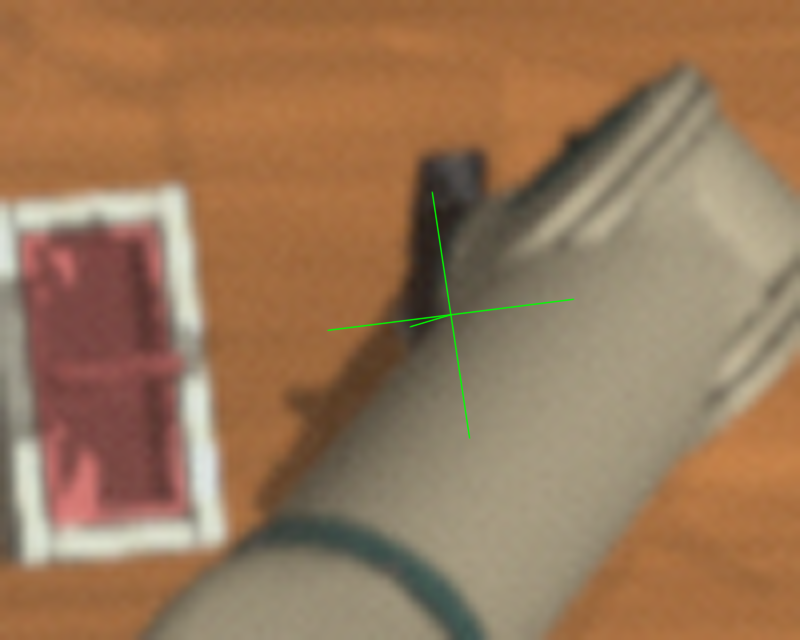

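```bash
python3 - <<'E'
from h import *
s=st();print(s["eef_pos"],s["width"],s["tool_rot"])
rel([(490,-120,130,.11),(490,-120,40,.11)],cur=(*(495.3+0,-247.5,0),.11))
# commanded pose now estimate
c,sn=np.cos(.11),np.sin(.11);cmd=np.array([495.5,-246.5,84.7+30+60]);cmd[:2]+=-100*np.array([-sn,c]);print(cmd)
rel([(490,-120,175,.11),(490,-120,35,.11)],cur=(*cmd,.11))
E
```

```text
[ 505.48531932 -345.78545367  173.85129501] -0.24784830264995794 [-1.56912341e+00  1.00434110e-03  1.07950543e-01]
(490, -120, 130, 0.11) -> [  0.873 -13.     12.731  -0.   ]
(490, -120, 40, 0.11) -> [ 0.873 -4.    12.731 -0.   ]
[ 506.47783008 -345.8956098   174.7       ]
(490, -120, 175, 0.11) -> [ 0.842 -0.03  22.634 -0.   ]
(490, -120, 35, 0.11) -> [ 0.842 13.97  22.634 -0.   ]
```

{"method": "apply_moves", "body": {
  "motion": [
    [0.2,0,6,0,0],
    [0.4,0,12,0,0],
    [0.6,0,18,0,0],
    [0.8,0,22.6,0,0],
    [0.8,5,22.6,0,0],
    [0.8,10,22.6,0,0],
    [0.8,14,22.6,0,0],
    [0.8,15,22.6,0,0],
    [0.8,15,22.6,0,0]
  ]
}}

```text
clock: 7.05
eef_pos: [488.8, -119.9, 24.6]
tool_rot: [-1.57, 0.002, 0.11]
force: [-0.5, -0.0, -0.2]
width: 0.1
```

```bash
python3 - <<'E'
from h import *
s=st();print(s["eef_pos"],s["width"],s["force"])
t=s["eef_pos"]
sk=[(np.zeros(3),np.array([0,0,70.])),(np.array([-50,0,70.]),np.array([50,0,70.])),(np.array([0,-50,70.]),np.array([0,50,70.]))]
p=ctrl.get_image("scene")
u=proj(p,t)[0].astype(int);print(u)
draw(p,[(sk,(*t,s["tool_rot"][2]),(0,255,0))],(u[0]-40,u[1]-40,u[0]+30,u[1]+20),10,"pics/s7.png")
E
```

```text
[ 488.8219898  -119.89702687   24.58966128] 0.10594711435698663 [-0.47016153 -0.01842045 -0.20270465]
[254 242]
```

View pics/s7.png

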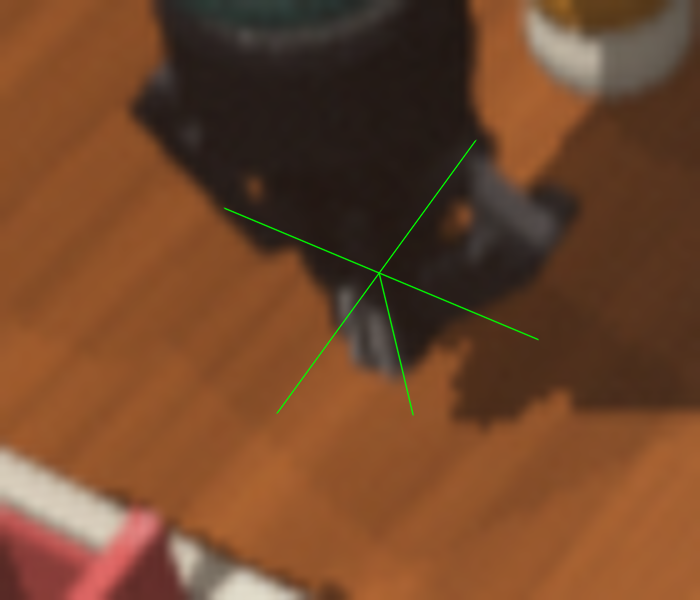

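{"method": "apply_moves", "body": {
  "motion": [
    [0,1.5,0,0,0],
    [0,2.2,0,0,0],
    [0,2.5,0,0,0],
    [0,2.5,0,0,0]
  ]
}}

```text
clock: 7.6
eef_pos: [489.4, -120.7, -0.2]
tool_rot: [-1.571, 0.0, 0.109]
force: [-0.0, 0.6, 0.6]
width: -0.2
```

{"method": "apply_moves", "body": {
  "motion": [
    [0,0.4,0,0,0],
    [0,0.8,0,0,0],
    [0,1.0,0,0,0],
    [0,1.0,0,0,0]
  ]
}}

```text
clock: 8.1
eef_pos: [489.4, -120.7, -10.3]
tool_rot: [-1.571, 0.0, 0.109]
force: [-0.4, -0.2, -0.4]
width: -0.0
```

{"method": "apply_moves", "body": {
  "motion": [
    [0,0.3,0,0,0],
    [0,0.6,0,0,0],
    [0,0.6,0,0,0]
  ]
}}

```text
clock: 8.48
eef_pos: [489.3, -120.6, -16.4]
tool_rot: [-1.571, 0.001, 0.109]
force: [-0.2, 0.1, 0.1]
width: 0.2
```

```bash
python3 - <<'E'
from h import *
s=st();print(s["eef_pos"],s["width"],s["force"])
t=s["eef_pos"]
p=ctrl.get_image("scene")
u=proj(p,t)[0].astype(int);print(u)
draw(p,[],(u[0]-40,u[1]-40,u[0]+30,u[1]+20),10,"pics/s8.png")
E
```

```text
[ 489.29569255 -120.60457264  -16.38392929] 0.20585272171728566 [-0.15473009  0.09358157  0.11139732]
[256 250]
```

View pics/s8.png

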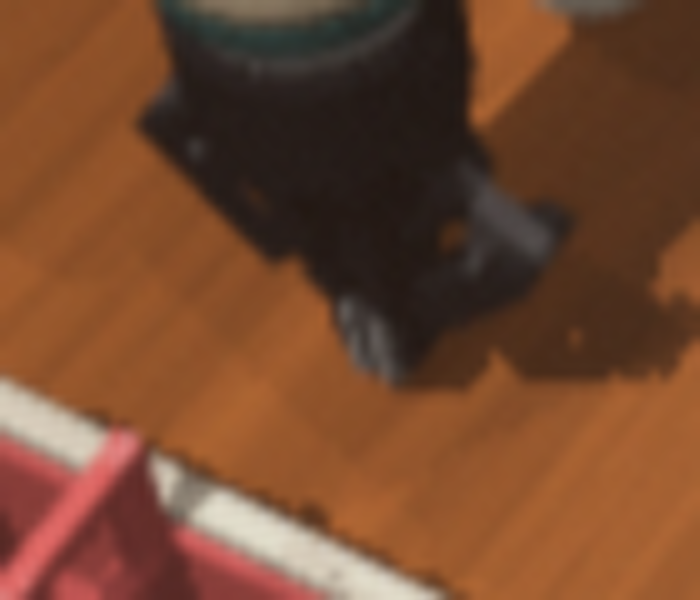

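{"method": "apply_moves", "body": {
  "motion": [
    [0,0.2,0,0,0],
    [0,0.4,0,0,0],
    [0,0.4,0,0,0]
  ]
}}

```text
clock: 8.9
eef_pos: [489.4, -120.6, -20.3]
tool_rot: [-1.571, 0.0, 0.109]
force: [-0.3, -0.9, -0.2]
width: 0.0
```

{"method": "apply_moves", "body": {
  "motion": [
    [0,0.2,0,0,0],
    [0,0.3,0,0,0],
    [0,0.3,0,0,0]
  ]
}}

```text
clock: 9.28
eef_pos: [489.4, -120.7, -23.2]
tool_rot: [-1.571, 0.0, 0.109]
force: [-0.5, 0.3, 0.1]
width: -0.5
```

{"method": "apply_moves", "body": {
  "motion": [
    [0,0.2,0,0,0],
    [0,0.3,0,0,0],
    [0,0.3,0,0,0]
  ]
}}

```text
clock: 9.65
eef_pos: [489.4, -120.6, -26.2]
tool_rot: [-1.571, 0.0, 0.109]
force: [-0.7, 0.7, -0.4]
width: 0.1
```

{"method": "apply_moves", "body": {
  "motion": [
    [0,0.2,0,0,0],
    [0,0.3,0,0,0],
    [0,0.3,0,0,0]
  ]
}}

```text
clock: 10.02
eef_pos: [489.4, -120.6, -29.2]
tool_rot: [-1.571, 0.0, 0.109]
force: [0.1, 0.4, -0.4]
width: -0.1
```

```bash
python3 - <<'E'
from h import *
p=ctrl.get_image("scene")
draw(p,[],(216,205,286,265),10,"pics/s9.png")
print(st()["force"],st()["eef_pos"])
E
```

```text
[-0.72853253  0.90745938 -0.05985119] [ 489.45676273 -120.65859885  -29.16480991]
```

View pics/s9.png

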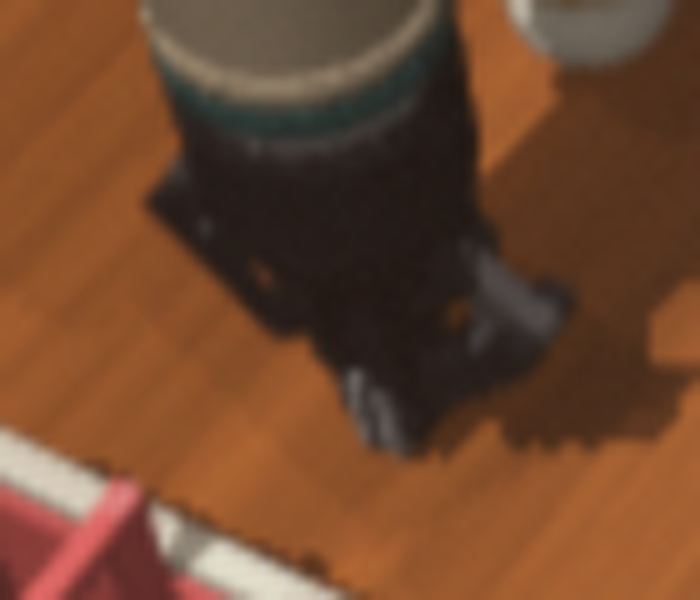

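```bash
python3 - <<'E'
from h import *
p=ctrl.get_image("scene")
for z in(0,10,-29):print(z,proj(p,[489.4,-120.6,z]),(proj(p,[489.4,-120.6,z])-[216,205])*10)
E
```

```text
0 [[255.89299774 247.90795215]] [[398.92997744 429.07952146]]
10 [[255.44352727 246.02792958]] [[394.43527267 410.27929577]]
-29 [[257.16241911 253.21762415]] [[411.62419107 482.17624153]]
```

{"method": "apply_moves", "body": {
  "motion": [
    [0,0.2,0,0,0],
    [0,0.2,0,0,0]
  ]
}}

```text
clock: 10.38
eef_pos: [489.4, -120.6, -31.3]
tool_rot: [-1.571, 0.0, 0.109]
force: [-0.0, 0.2, -0.7]
width: -0.3
```

{"method": "apply_moves", "body": {
  "motion": [
    [0,0.2,0,0,0],
    [0,0.2,0,0,0]
  ]
}}

```text
clock: 10.62
eef_pos: [489.4, -120.6, -33.3]
tool_rot: [-1.571, 0.0, 0.109]
force: [-0.6, 0.0, 0.3]
width: 0.2
```

{"method": "apply_moves", "body": {
  "motion": [
    [0,0.2,0,0,0],
    [0,0.2,0,0,0]
  ]
}}

```text
clock: 10.88
eef_pos: [489.4, -120.6, -35.3]
tool_rot: [-1.571, 0.0, 0.109]
force: [0.2, -0.4, 0.7]
width: 0.1
```

{"method": "apply_moves", "body": {
  "motion": [
    [0,0.2,0,0,0],
    [0,0.2,0,0,0]
  ]
}}

```text
clock: 11.12
eef_pos: [489.5, -120.7, -37.2]
tool_rot: [-1.571, 0.0, 0.109]
force: [-0.0, -0.5, -0.2]
width: -0.3
```

```bash
python3 - <<'E'
from h import *
p=ctrl.get_image("scene")
draw(p,[],(216,205,286,265),10,"pics/s10.png")
s=st();print(s)
p=ctrl.get_image("top");draw(p,[],(330,150,430,230),8,"pics/t10.png")
E
```

```text
{'clock': 11.175, 'qpos': array([ 0.0583232 ,  0.82761285,  0.19318444,  2.07471164, -0.52559149,
        0.28565551,  0.80672021]), 'qd': array([-0.00030099,  0.0011994 ,  0.00027322,  0.00075289,  0.00256144,
        0.0004535 , -0.00205005]), 'tau': array([ 8.65809474e-03, -5.13650250e+01,  3.71679984e+00, -5.63019454e+00,
        3.68867143e-05, -6.59331025e-03,  2.95686805e-03]), 'eef_pos': array([ 489.45413189, -120.64628319,  -37.16402019]), 'tool_rot': array([-1.57073479e+00,  1.40952419e-04,  1.08949068e-01]), 'force': array([-0.3660029 ,  0.46895409, -0.55489161]), 'torque': array([ 0.05213318, -0.0233485 ,  0.01408802]), 'width': -0.15335177843117556}
```

View pics/s10.png

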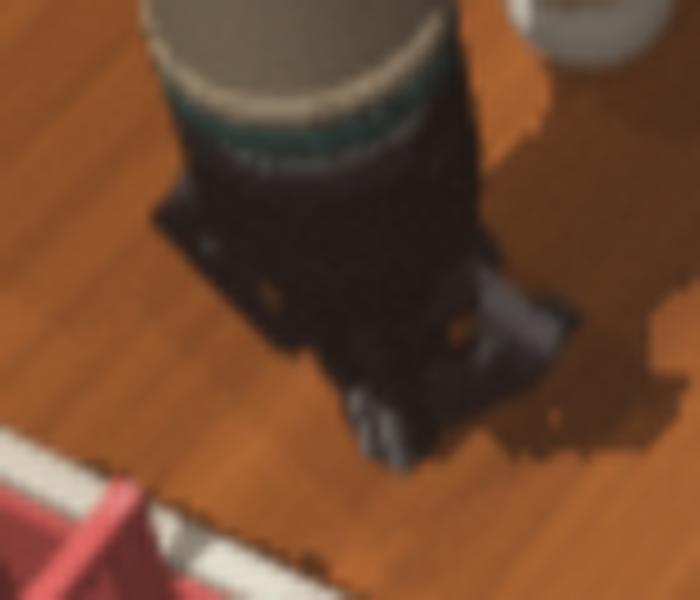

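View pics/t10.png

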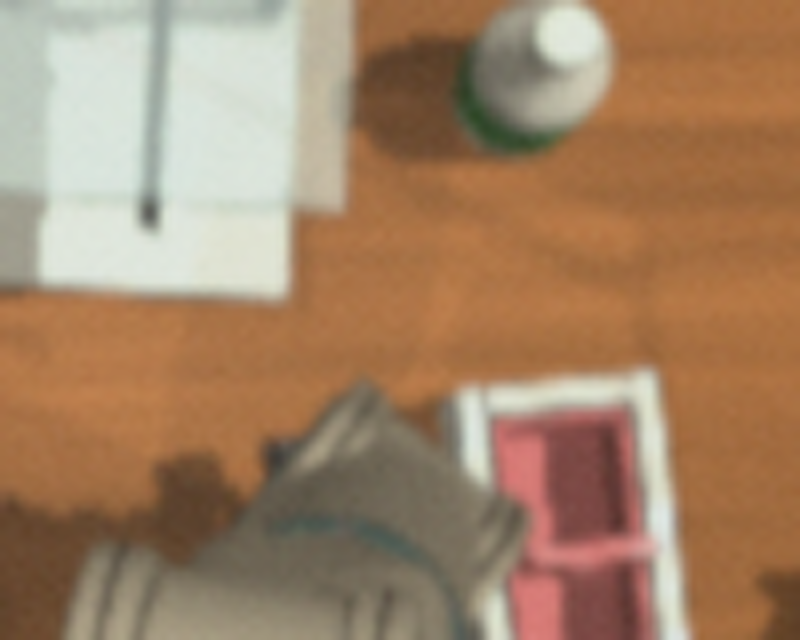

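```bash
python3 - <<'E'
from h import *
p=ctrl.get_image("scene")
print(proj(p,[[0,0,0]]))
draw(p,[(box(-1,1,-1,1,0,300),(0,0,0,0),(0,255,0))],(100,100,230,210),6,"pics/b1.png")
p=ctrl.get_image("top")
print(proj(p,[[0,0,0]]));draw(p,[(box(-1,1,-1,1,0,300),(0,0,0,0),(0,255,0))],(280,300,400,400),6,"pics/b2.png")
E
```

```text
[[166.57815895 159.69406757]]
[[336.61573241 359.51589738]]
```

View pics/b1.png

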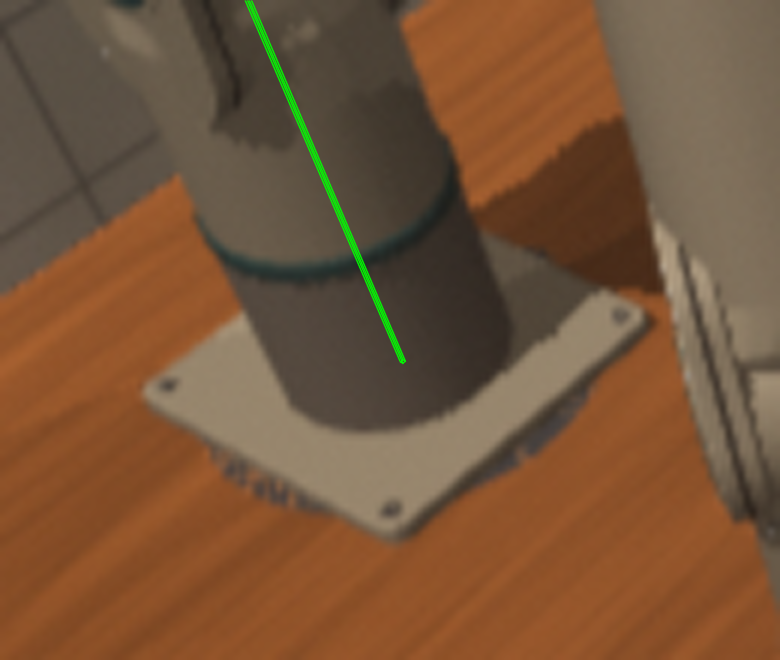

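View pics/b2.png

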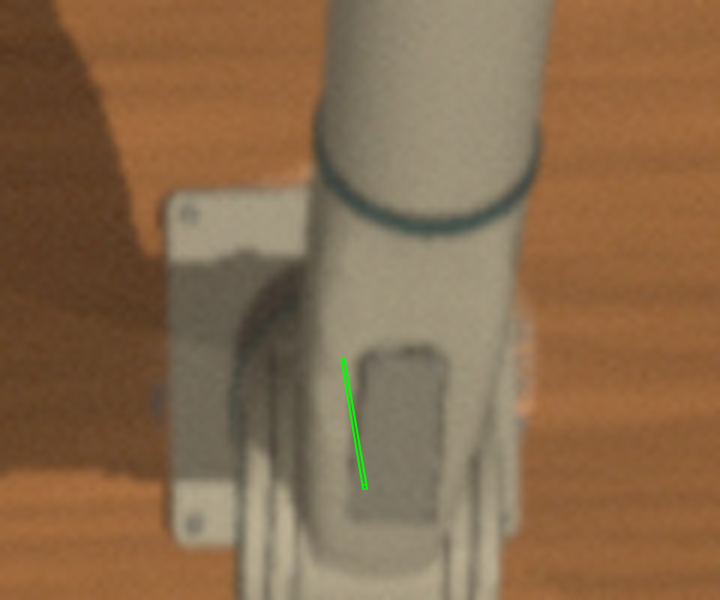

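```bash
python3 - <<'E'
from h import *
rel([(496.5,-246.5,110,.11),(496.5,-246.5,35,.11)])
E
```

```text
(496.5, -246.5, 110, 0.11) -> [-6.7200e-01 -1.4711e+01 -1.2585e+01 -1.0000e-03]
(496.5, -246.5, 35, 0.11) -> [-6.7200e-01 -7.2110e+00 -1.2585e+01 -1.0000e-03]
```

{"method": "apply_moves", "body": {
  "motion": [
    [0,-5,0,0,0],
    [0,-10,0,0,4],
    [0,-15,-1,0,8.5],
    [-0.3,-16,-6,0,8.5],
    [-0.7,-15,-12.6,0,8.5],
    [-0.7,-15,-12.6,0,8.5],
    [-0.7,-11.5,-12.6,0,8.5],
    [-0.7,-8.5,-12.6,0,8.5],
    [-0.7,-7.2,-12.6,0,8.5],
    [-0.7,-7.2,-12.6,0,8.5]
  ]
}}

```text
clock: 12.58
eef_pos: [495.8, -245.9, 34.3]
tool_rot: [-1.57, 0.001, 0.109]
force: [-1.1, -0.8, 0.2]
width: 85.0
```

```bash
python3 - <<'E'
from h import *
p=ctrl.get_image("scene")
draw(p,[],(170,190,270,300),6,"pics/s11.png")
s=st();print(s["force"],s["eef_pos"])
E
```

```text
[-0.09557683  0.41342834 -0.23260784] [ 496.4405972  -246.47594003   35.18559042]
```

View pics/s11.png

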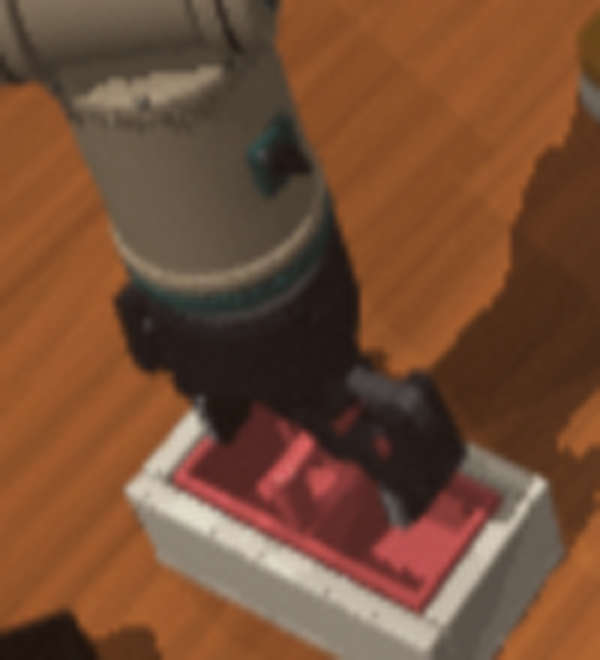

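{"method": "apply_moves", "body": {
  "motion": [
    [0,0,0,0,5],
    [0,0,0,0,2.5],
    [0,0,0,0,0],
    [0,0,0,0,0],
    [0,0,0,0,0],
    [0,0,0,0,0]
  ]
}}

```text
clock: 13.38
eef_pos: [496.3, -246.6, 35.1]
tool_rot: [-1.571, -0.0, 0.109]
force: [0.0, 0.5, 2.3]
width: 8.1
```

{"method": "apply_moves", "body": {
  "motion": [
    [0,-1,0,0,0],
    [0,-3,0,0,0],
    [0,-6,0,0,0],
    [0,-9,0,0,0],
    [0,-12,0,0,0],
    [0,-13,0,0,0],
    [0,-13,0,0,0]
  ]
}}

```text
clock: 14.25
eef_pos: [496.3, -246.6, 165.0]
tool_rot: [-1.571, -0.001, 0.109]
force: [0.3, -0.3, -2.1]
width: 8.3
```

```bash
python3 - <<'E'
from h import *
s=st();print(s["force"],s["eef_pos"],s["width"])
p=ctrl.get_image("scene")
it=[(caddy,(496.4,-246.5,135,.11),(0,255,0))]
draw(p,it,(150,170,280,290),6,"pics/s12.png")
p=ctrl.get_image("top")
draw(p,it,(360,170,460,250),8,"pics/t12.png")
E
```

```text
[ 0.32704451 -0.25197907 -2.05410822] [ 496.3259839  -246.55367804  165.03122535] 8.308670373515902
```

View pics/s12.png

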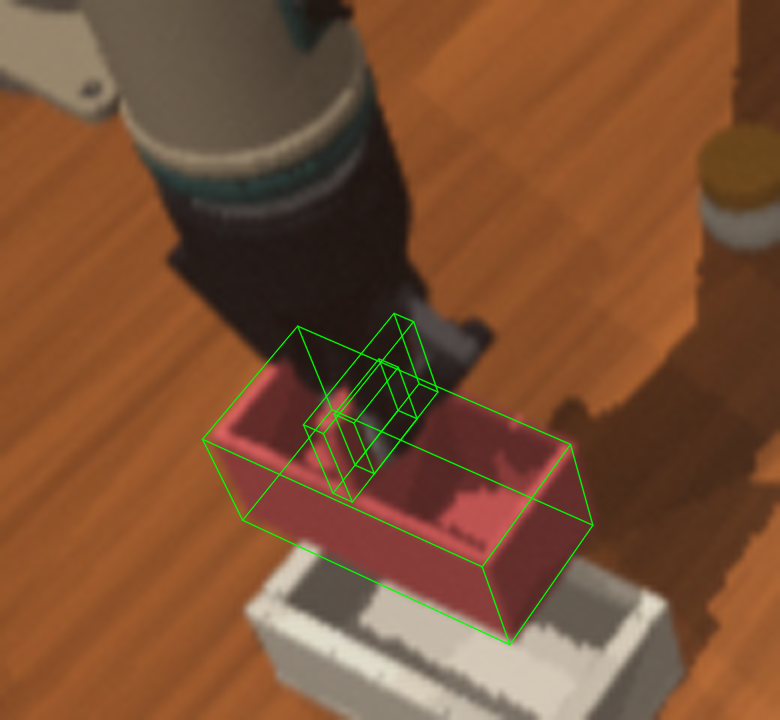

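View pics/t12.png

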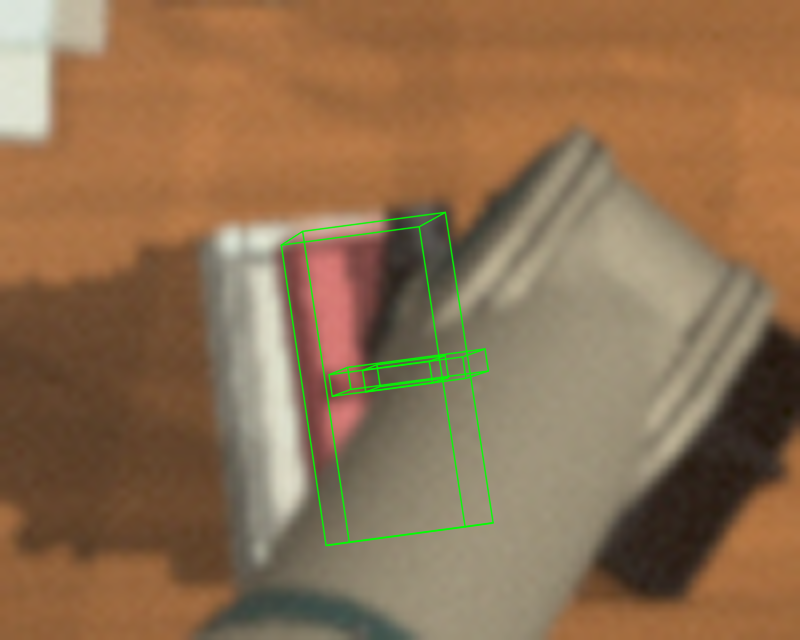

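```bash
python3 - <<'E'
from h import *
rel([(505,0,190,.0),(518,277,190,-.1),(518,277,45,-.1)])
p=ctrl.get_image("scene")
for z in(165,185,195,205,215,225): print(z,proj(p,[[505,-257,z],[501,-257,z]]).round(1).tolist())
draw(p,[],(200,230,230,260),20,"pics/s13.png")
E
```

```text
(505, 0, 190, 0.0) -> [ 3.623 -2.62  24.357  0.109]
(518, 277, 190, -0.1) -> [ 7.93  -2.62  51.751  0.209]
(518, 277, 45, -0.1) -> [ 7.93  11.88  51.751  0.209]
165 [[216.2, 254.8], [215.0, 254.1]]
185 [[214.4, 250.3], [213.1, 249.5]]
195 [[213.5, 248.0], [212.2, 247.2]]
205 [[212.6, 245.6], [211.3, 244.8]]
215 [[211.6, 243.2], [210.3, 242.4]]
225 [[210.7, 240.8], [209.3, 240.0]]
```

View pics/s13.png

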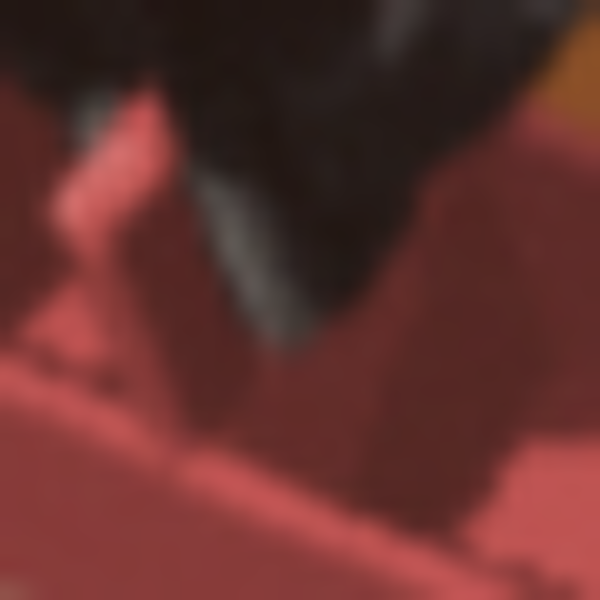

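{"method": "apply_moves", "body": {
  "motion": [
    [0.5,-2,4,0.02,0],
    [1,-2.6,9,0.05,0],
    [2,-2.6,14,0.07,0],
    [3,-2.6,19,0.09,0],
    [3.6,-2.6,24,0.11,0],
    [4.5,-2.6,29,0.13,0],
    [5.3,-2.6,34,0.15,0],
    [6.1,-2.6,39,0.17,0],
    [6.9,-2.6,44,0.19,0],
    [7.5,-2.6,49,0.21,0],
    [7.9,-2.6,51.8,0.21,0],
    [7.9,-2.6,51.8,0.21,0],
    [7.9,2,51.8,0.21,0],
    [7.9,6,51.8,0.21,0],
    [7.9,9,51.8,0.21,0],
    [7.9,11,51.8,0.21,0],
    [7.9,12,51.8,0.21,0],
    [7.9,12,51.8,0.21,0]
  ]
}}

```text
clock: 16.65
eef_pos: [518.2, 275.7, 44.3]
tool_rot: [-1.572, 0.001, -0.102]
force: [0.2, 0.5, -2.0]
width: 7.3
```

```bash
python3 - <<'E'
from h import *
s=st();print(s["force"],s["eef_pos"],s["width"],s["tool_rot"][2],s["qpos"])
t=s["eef_pos"]
it=[(caddy,(t[0],t[1],t[2]-30,s["tool_rot"][2]),(0,255,0)),(mat,(519,277,0,-.188),(0,255,255))]
p=ctrl.get_image("scene")
draw(p,it,(270,100,400,210),6,"pics/s14.png")
p=ctrl.get_image("top")
draw(p,it,(220,170,310,250),8,"pics/t14.png")
E
```

```text
[ 0.16048085  0.51519999 -2.00390142] [518.18292645 275.66747409  44.30806288] 7.293363287690197 -0.1021582201253377 [-0.7974356   0.78147692  0.42294307  1.82704047 -0.50237779  0.64284437
 -0.17553278]
```

View pics/s14.png

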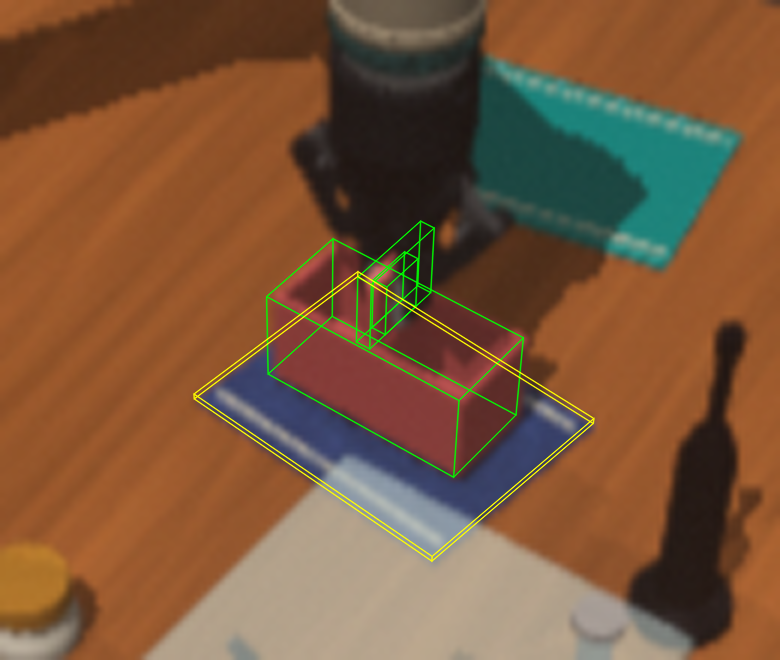

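View pics/t14.png

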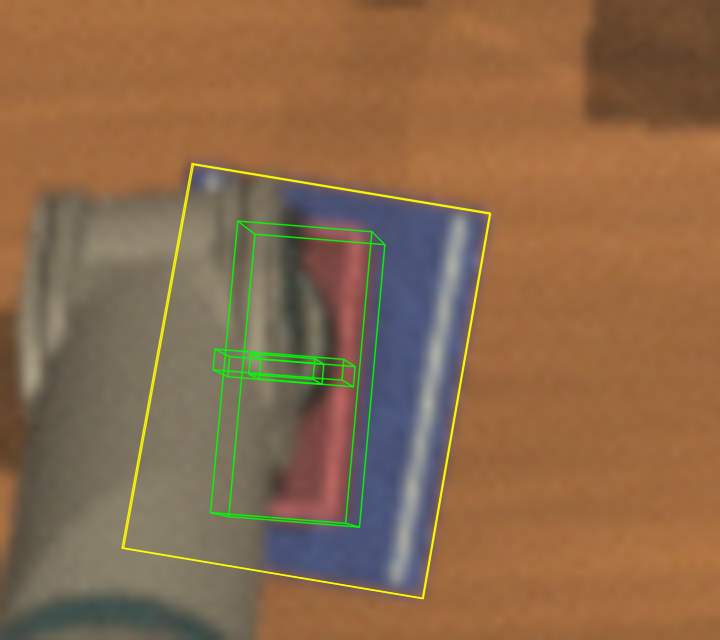

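{"method": "apply_moves", "body": {
  "motion": [
    [0,0.3,0,0,0],
    [0,0.6,0,0,0],
    [0,0.8,0,0,0],
    [0,0.9,0,0,0],
    [0,0.9,0,0,0]
  ]
}}

```text
clock: 17.38
eef_pos: [518.4, 276.9, 35.8]
tool_rot: [-1.571, 0.0, -0.101]
force: [0.7, -0.1, -3.1]
width: 8.4
```

{"method": "apply_moves", "body": {
  "motion": [
    [0,0.1,0,0,0],
    [0,0.2,0,0,0],
    [0,0.2,0,0,0]
  ]
}}

```text
clock: 17.75
eef_pos: [518.7, 276.8, 34.1]
tool_rot: [-1.571, -0.0, -0.101]
force: [0.4, 0.1, -1.5]
width: 8.1
```

{"method": "apply_moves", "body": {
  "motion": [
    [0,0.1,0,0,0],
    [0,0.1,0,0,0]
  ]
}}

```text
clock: 18.0
eef_pos: [518.7, 276.8, 34.1]
tool_rot: [-1.57, -0.0, -0.101]
force: [-2.5, -2.1, 7.2]
width: 7.8
```

{"method": "apply_moves", "body": {
  "motion": [
    [0,-0.05,0,0,2],
    [0,-0.05,0,0,4],
    [0,-0.05,0,0,6],
    [0,-0.05,0,0,8.5],
    [0,-0.05,0,0,8.5],
    [0,-4,0,0,8.5],
    [0,-9,0,0,8.5],
    [0,-13,-3,0,8.5],
    [-6,-13,-6,0,8.5],
    [-12,-13,-6,0,8.5],
    [-12,-13,-6,0,8.5],
    [-12,-13,-6,0,8.5]
  ]
}}

```text
clock: 19.5
eef_pos: [393.9, 229.9, 163.4]
tool_rot: [-1.57, -0.002, -0.1]
force: [0.1, 0.5, -0.0]
width: 84.9
```

```bash
python3 - <<'E'
from h import *
s=st();print(s["force"],s["eef_pos"],s["width"],s["tool_rot"][2],s["qpos"])
it=[(caddy,(518.7,276.8,4,-.101),(0,255,0))]
p=ctrl.get_image("scene")
draw(p,it,(270,90,400,210),6,"pics/s15.png")
p=ctrl.get_image("top")
draw(p,it,(220,170,310,250),8,"pics/t15.png")
for q in("caddy","handle"):print(q,[(x['confidence'],x['location']) for x in ctrl.mark_of(p,q)])
E
```

```text
[ 0.10786309  0.47996963 -0.04625027] [393.85631228 229.89120404 163.35063667] 84.93123537181971 -0.10017754468350515 [-0.99023834  0.45286257  0.56233042  2.08460576 -0.37106844  0.69898477
 -0.28583526]
caddy [(0.76, [473.8, -406.9, -4.7]), (0.68, [518.8, 279.0, 6.0])]
handle [(0.93, [519.7, 281.4, 102.9]), (0.6, [473.0, -411.5, 95.0])]
```

View pics/s15.png

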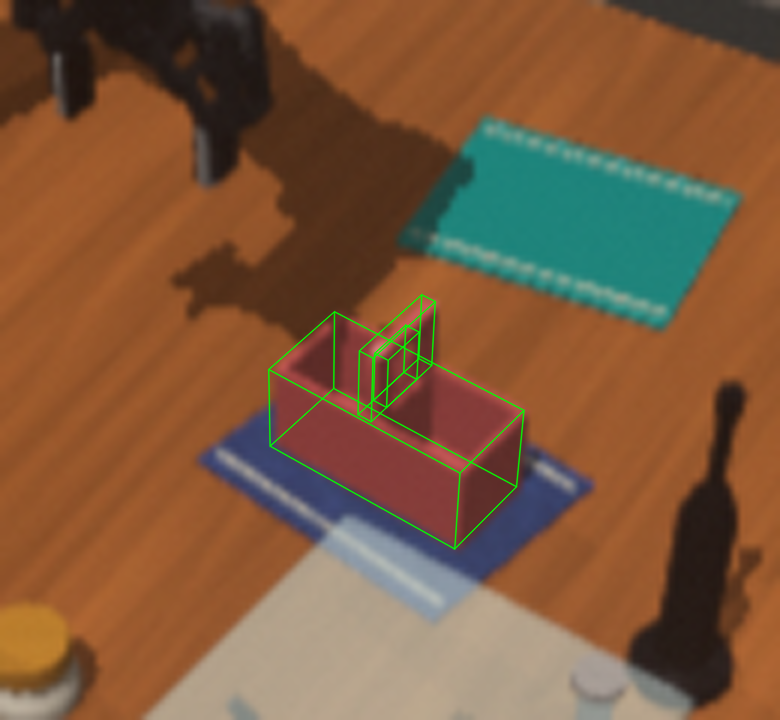

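View pics/t15.png

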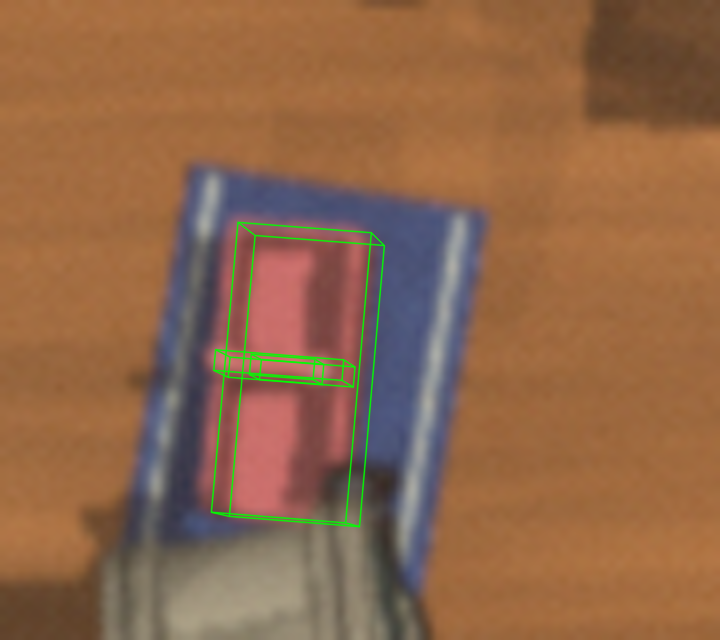

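```bash
python3 - <<'E'
from h import *
s=st();t=s["eef_pos"]
p=ctrl.get_image("scene")
o=40
g=box(42.5,57,-11,11,o+13,o+60)+box(-57,-42.5,-11,11,o+13,o+60)
b=box(-38,38,-42.5,42.5,o+72.7,o+73)
draw(p,[(g,(*t,-.1),(0,255,0)),(b,(*t,-.1),(0,255,255))],(255,50,335,130),9,"pics/s16.png")
draw(p,[],(255,50,335,130),9,"pics/s16a.png")
E
```

```text
(no output)
```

View pics/s16.png

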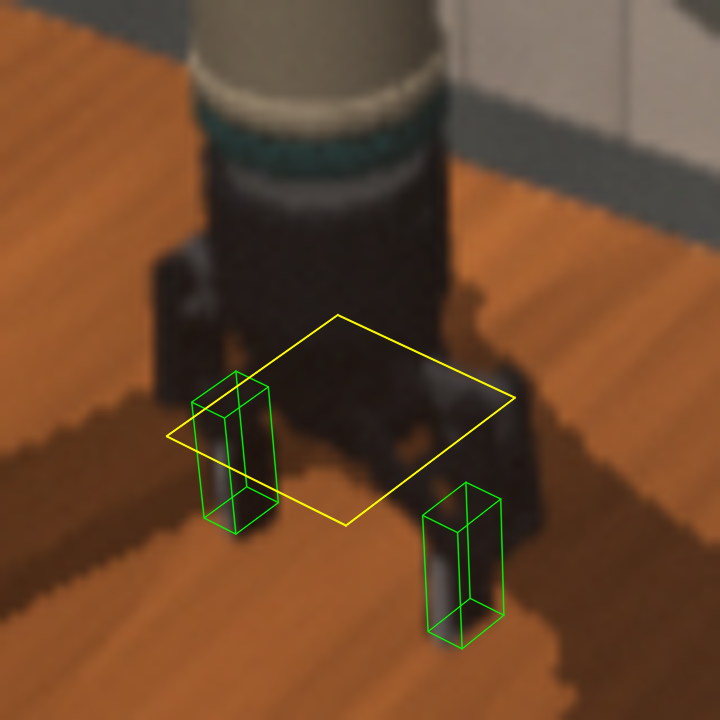

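View pics/s16a.png

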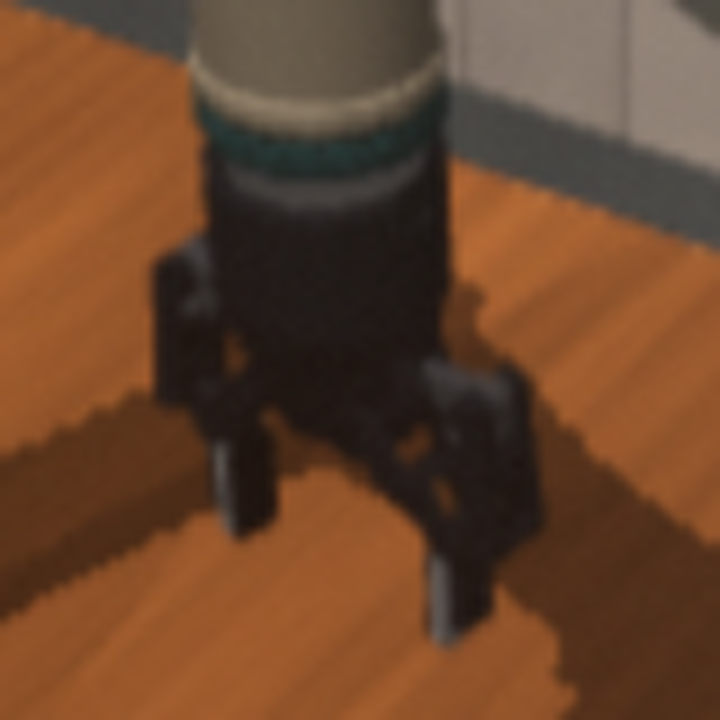

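```bash
python3 - <<'E'
from h import *
rel([(452.8,284.6,120,-1.671),(452.8,284.6,30,-1.671)])
E
```

```text
(452.8, 284.6, 120, -1.671) -> [5.262 4.282 6.122 1.569]
(452.8, 284.6, 30, -1.671) -> [ 5.262 13.282  6.122  1.569]
```

{"method": "apply_moves", "body": {
  "motion": [
    [0,0,1,0.17,8.5],
    [0,0,2,0.34,8.5],
    [0,0,3,0.51,8.5],
    [0,0,4,0.68,8.5],
    [0,0,5,0.85,8.5],
    [0,0,6,1.02,8.5],
    [1,0,6.1,1.19,8.5],
    [2,0,6.1,1.36,8.5],
    [3,0,6.1,1.53,8.5],
    [4,2,6.1,1.57,8.5],
    [5.3,4.3,6.1,1.57,8.5],
    [5.3,8,6.1,1.57,8.5],
    [5.3,8,6.1,1.57,8.5]
  ]
}}

```text
clock: 21.38
eef_pos: [450.5, 283.6, 80.7]
tool_rot: [-1.575, -0.003, -1.672]
force: [-0.3, -0.7, -0.4]
width: 84.9
```

```bash
python3 - <<'E'
from h import *
s=st();t=s["eef_pos"];print(t,s["tool_rot"],s["qpos"],s["force"])
p=ctrl.get_image("scene")
o=40
g=box(42.5,50,-11,11,o+13,o+60)+box(-50,-42.5,-11,11,o+13,o+60)
it=[(g,(*t,s["tool_rot"][2]),(0,255,0)),(caddy,(519,278,4,-.1),(255,255,0))]
draw(p,it,(270,90,370,190),8,"pics/s17.png")
p=ctrl.get_image("top")
draw(p,it,(220,170,310,260),8,"pics/t17.png")
E
```

```text
[450.54139401 283.56271485  80.73812453] [-1.57484244 -0.00332272 -1.67173844] [-1.13954949  0.80356823  0.86818328  1.96029859 -0.86252225  0.80746719
 -1.44214175] [-0.32668011 -0.7304868  -0.35323708]
```

View pics/s17.png

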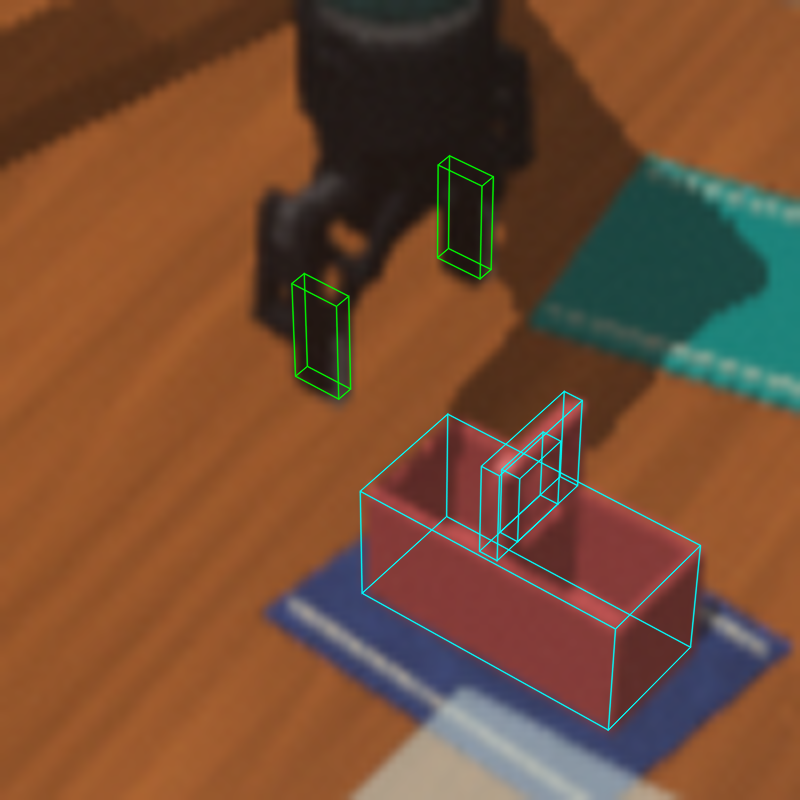

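View pics/t17.png

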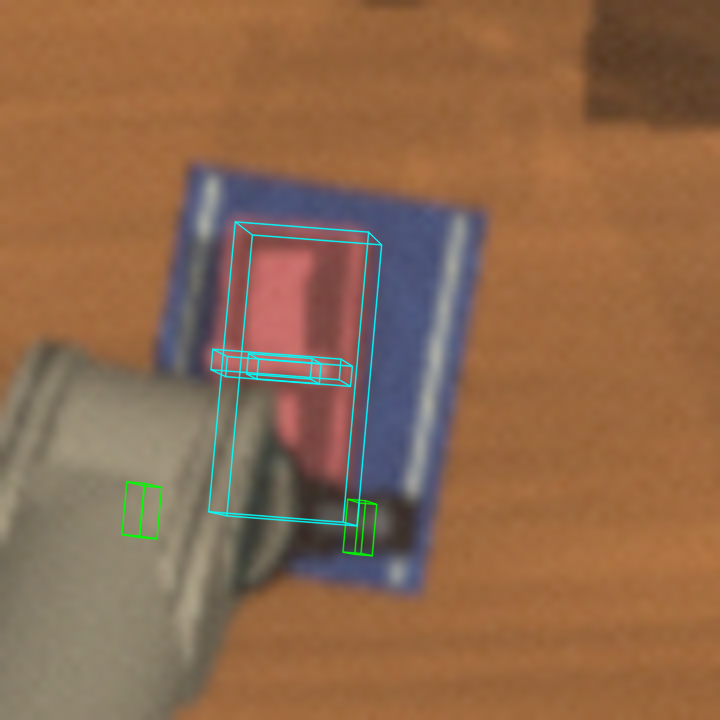

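{"method": "apply_moves", "body": {
  "motion": [
    [0,4,0,0,8.5],
    [0,7,0,0,8.5],
    [0,8.2,0,0,8.5],
    [0,8.2,0,0,8.5]
  ]
}}

```text
clock: 21.98
eef_pos: [452.5, 284.8, 1.6]
tool_rot: [-1.57, 0.001, -1.671]
force: [-0.3, 0.4, 1.7]
width: 84.6
```

```bash
python3 - <<'E'
from h import *
s=st();t=s["eef_pos"];print(t,s["tool_rot"],s["qpos"],s["force"])
p=ctrl.get_image("scene")
o=40
g=box(30,38,-11,11,o+6,o+50)+box(-38,-30,-11,11,o+6,o+50)
it=[(g,(*t,s["tool_rot"][2]),(0,255,0)),(caddy,(519,278,4,-.1),(255,255,0))]
draw(p,it,(270,90,370,190),8,"pics/s18.png")
draw(p,[],(270,90,370,190),8,"pics/s18a.png")
E
```

```text
[452.48004989 284.78813495   1.55373624] [-1.57017416e+00  5.16108388e-04 -1.67101449e+00] [-1.05719321  0.90186322  0.72277732  1.99535968 -1.01545821  0.65696156
 -1.3220341 ] [-0.32040245  0.39651847  1.7331693 ]
```

View pics/s18.png

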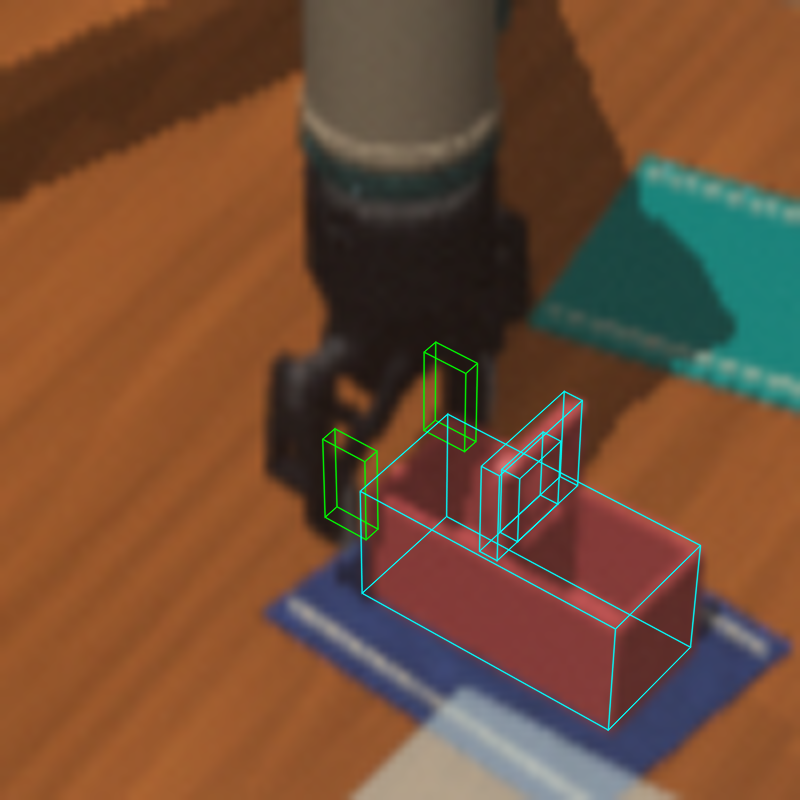

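View pics/s18a.png

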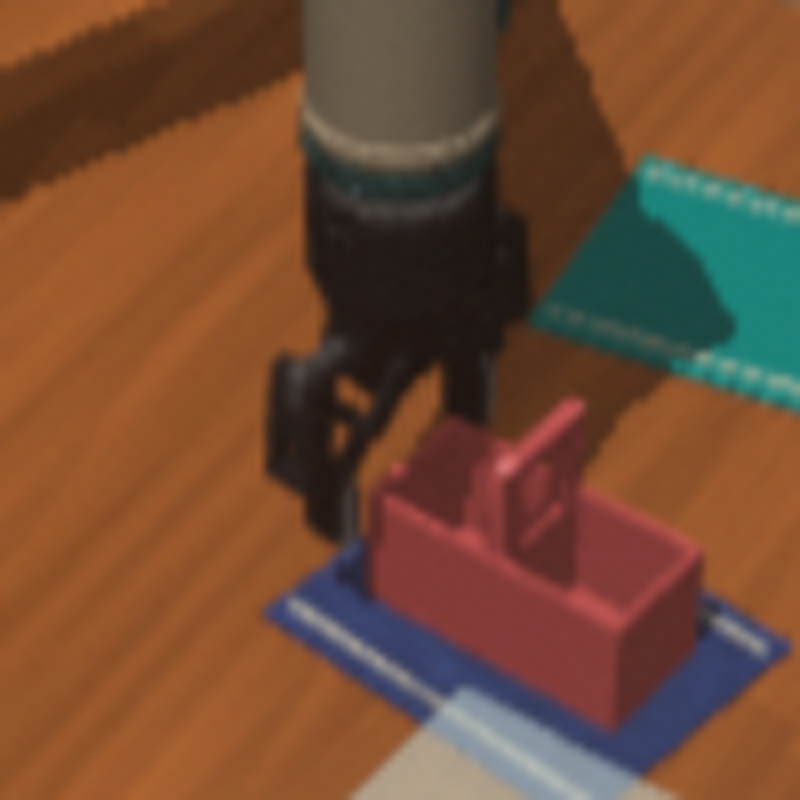

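{"method": "apply_moves", "body": {
  "motion": [
    [0,0,0.2,0,7],
    [0,0,0.2,0,6],
    [0,0,0.2,0,5],
    [0,0,0.2,0,4],
    [0,0,0.2,0,4],
    [0,0,0.2,0,4]
  ]
}}

```text
clock: 22.78
eef_pos: [454.9, 285.3, 2.4]
tool_rot: [-1.569, 0.002, -1.671]
force: [-1.7, 0.9, 9.5]
width: 58.4
```

{"method": "apply_moves", "body": {
  "motion": [
    [0,0,0,0,0],
    [0,0,0,0,0],
    [0,-0.5,0,0,0],
    [0,-1.5,0,0,0],
    [0,-3,0,0,0],
    [0,-4,0,0,0],
    [0,-4,0,0,0]
  ]
}}

```text
clock: 23.65
eef_pos: [454.5, 284.8, 41.9]
tool_rot: [-1.569, 0.001, -1.671]
force: [0.8, 0.7, -2.9]
width: 58.5
```

```bash
python3 - <<'E'
from h import *
s=st();t=s["eef_pos"];print(t,s["tool_rot"],s["force"],s["torque"],s["width"])
p=ctrl.get_image("scene")
it=[(caddy,(519,278,4+t[2]-2,-.1),(255,255,0))]
draw(p,it,(270,70,370,170),8,"pics/s19.png")
p=ctrl.get_image("top")
draw(p,it,(220,170,310,260),8,"pics/t19.png")
E
```

```text
[454.49985291 284.76282448  41.91005636] [-1.56936215e+00  1.09549214e-03 -1.67083341e+00] [ 0.84876883  0.73788858 -2.94299748] [ 0.02154489  0.14774571 -0.02014294] 58.49179682504874
```

View pics/s19.png

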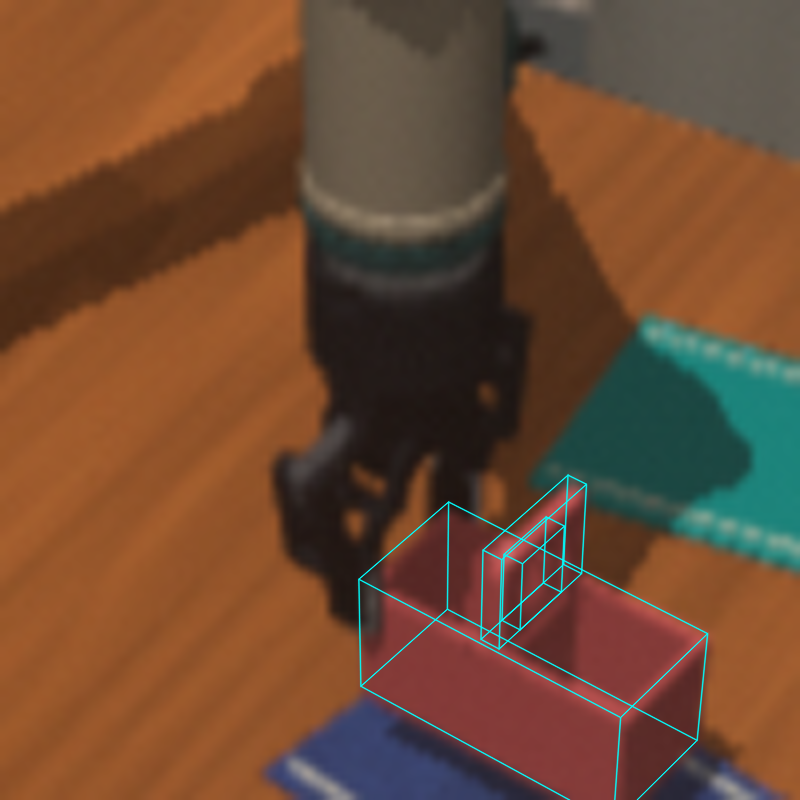

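View pics/t19.png

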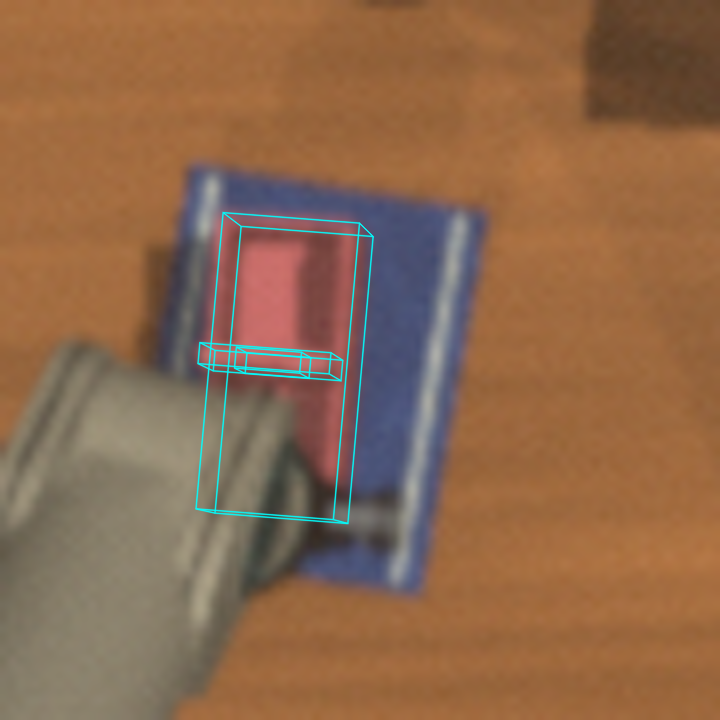

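```bash
python3 - <<'E'
from h import *
it=[(stand,(657,-50,0,-.03),(0,255,0))]
it2=[(stand,(657,-50,0,-.03),(0,255,0)),]
p=ctrl.get_image("top");draw(p,it,(320,120,380,190),11,"pics/t20.png")
draw(p,[],(320,120,380,190),11,"pics/t20a.png")
p=ctrl.get_image("scene");draw(p,it,(285,170,395,305),6,"pics/s20.png")
E
```

```text
(no output)
```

View pics/t20.png

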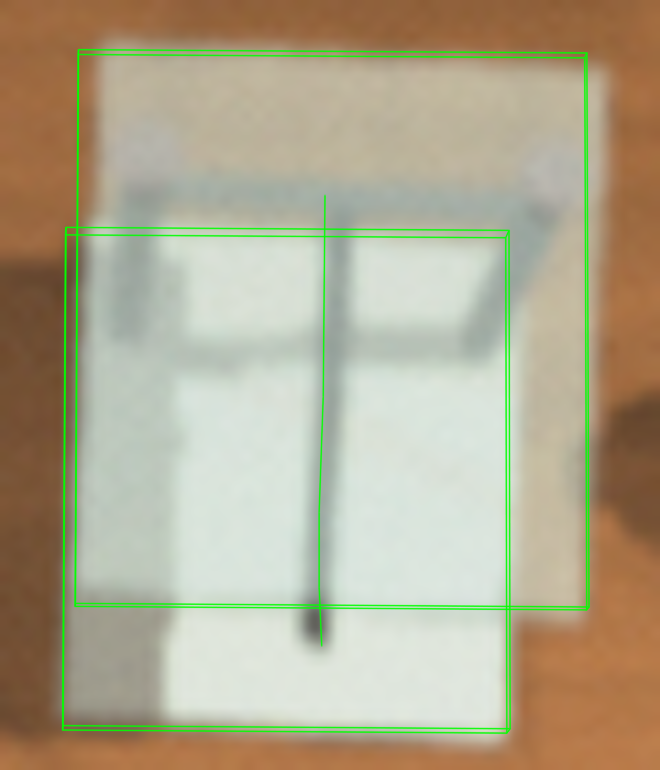

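View pics/t20a.png

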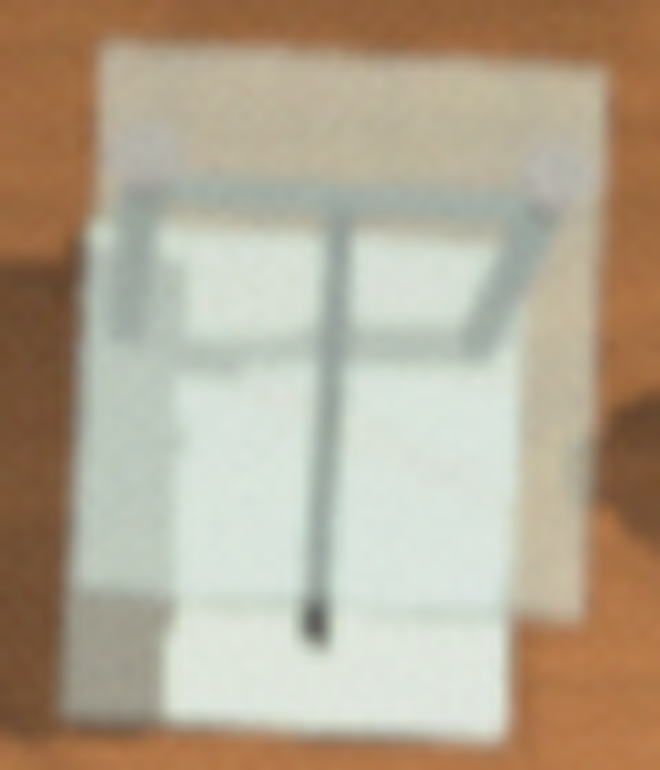

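View pics/s20.png

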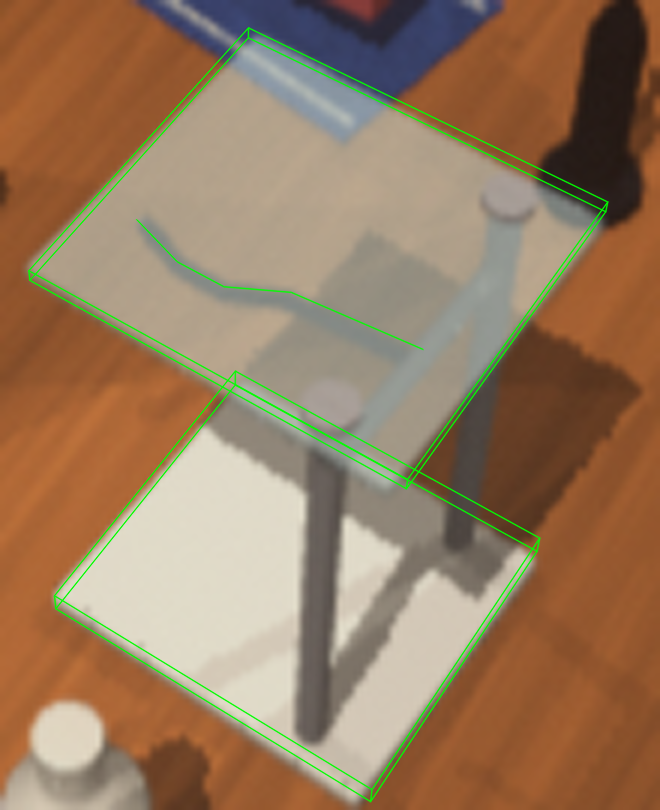

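```bash
python3 - <<'E'
from h import *
it=[(stand,(657,-50.5,0,-.069),(0,255,0))]
p=ctrl.get_image("top");draw(p,it,(320,120,380,190),11,"pics/t21.png")
p=ctrl.get_image("scene");draw(p,it,(285,170,395,305),6,"pics/s21.png")
E
```

```text
(no output)
```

View pics/t21.png

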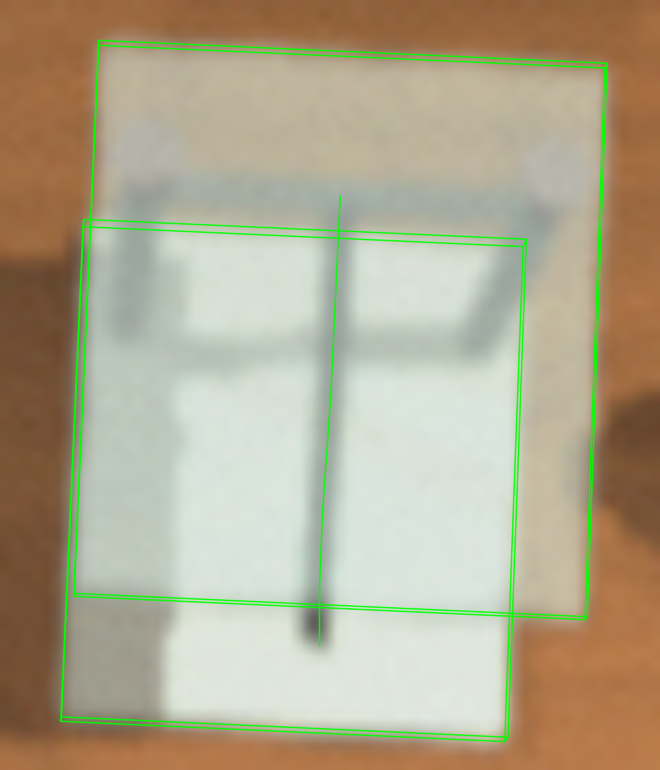

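View pics/s21.png

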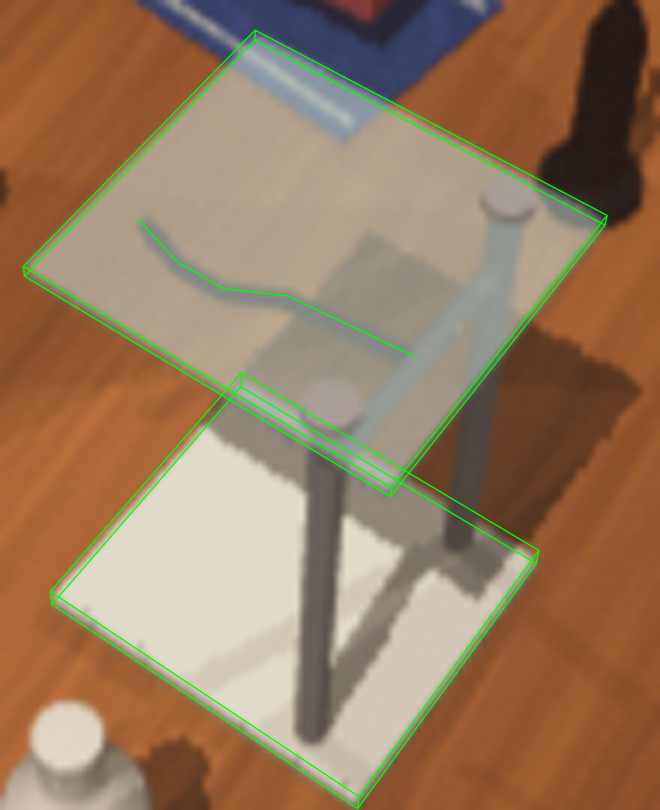

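```bash
python3 - <<'E'
from h import *
rel([(455,285,123.5,-1.671),(470,120,123.5,-1.655),(462.5,-36.7,123.5,-1.64)])
E
```

```text
(455, 285, 123.5, -1.671) -> [-0.087 -8.3    0.135 -0.   ]
(470, 120, 123.5, -1.655) -> [ 1.6179e+01 -8.3000e+00  3.2800e+00 -1.6000e-02]
(462.5, -36.7, 123.5, -1.64) -> [ 3.1846e+01 -8.3000e+00  4.1020e+00 -3.1000e-02]
```

{"method": "apply_moves", "body": {
  "motion": [
    [0,-2,0,0,0],
    [0,-5,0,0,0],
    [0.5,-7.5,0,0,0],
    [2,-8.3,0.5,0,0],
    [4.5,-8.3,1,0,0],
    [7.5,-8.3,1.5,-0.01,0],
    [10.5,-8.3,2,-0.01,0],
    [13.5,-8.3,2.7,-0.015,0],
    [16.5,-8.3,3.3,-0.02,0],
    [19.5,-8.3,3.5,-0.02,0],
    [22.5,-8.3,3.7,-0.02,0],
    [25.5,-8.3,3.9,-0.03,0],
    [28.5,-8.3,4,-0.03,0],
    [30.8,-8.3,4.1,-0.031,0],
    [31.8,-8.3,4.1,-0.031,0],
    [31.8,-8.3,4.1,-0.031,0],
    [31.8,-8.3,4.1,-0.031,0]
  ]
}}

```text
clock: 26.08
eef_pos: [462.7, -35.1, 123.6]
tool_rot: [-1.572, 0.001, -1.639]
force: [-0.4, 0.0, -2.6]
width: 58.2
```

```bash
python3 - <<'E'
from h import *
s=st();t=s["eef_pos"];y=s["tool_rot"][2]+np.pi/2;print(t,s["tool_rot"],s["force"],s["torque"],s["width"],s["qpos"])
c=(t[0]+65*np.cos(y),t[1]+65*np.sin(y),t[2]+2,y)
it=[(caddy,c,(255,255,0)),(stand,(657,-50.5,0,-.069),(0,255,0))]
p=ctrl.get_image("top");draw(p,it,(310,130,400,230),8,"pics/t22.png")
p=ctrl.get_image("scene");draw(p,it,(220,120,340,260),6,"pics/s22.png")
E
```

```text
[462.69367111 -35.06260878 123.57420625] [-1.57161811e+00  7.07741494e-04 -1.63880646e+00] [-0.35129899  0.02379076 -2.63901056] [-0.00117883  0.23394216  0.01350415] 58.23900148878827 [-0.54636205  0.62997524  0.85903428  2.10793129 -0.73108538  0.73274459
 -0.84394461]
```

View pics/t22.png

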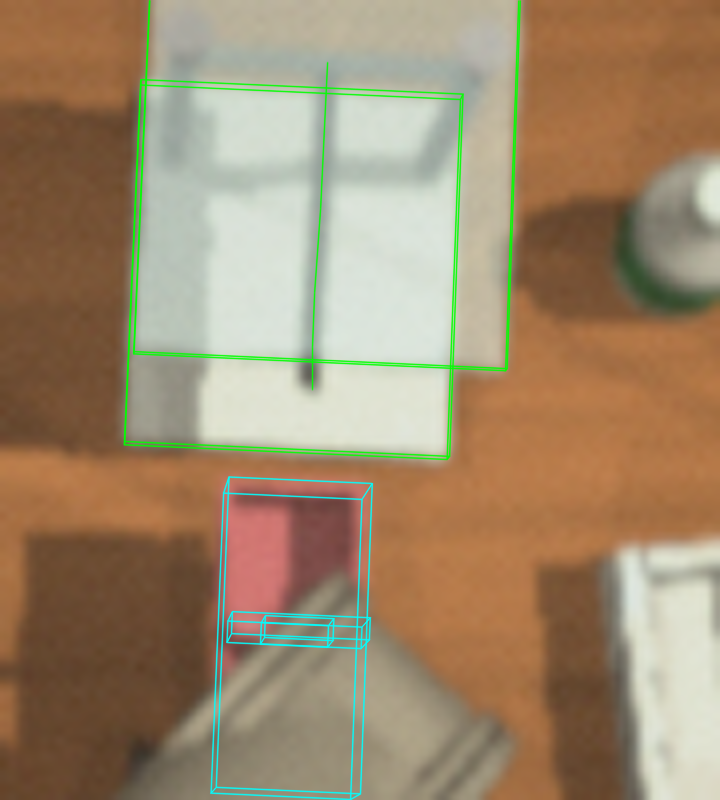

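View pics/s22.png

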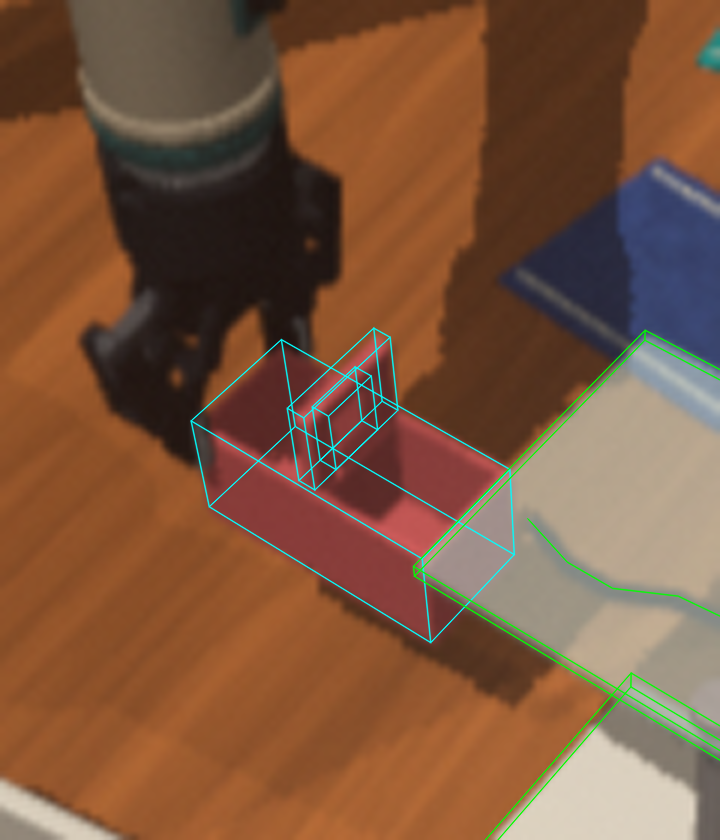

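```bash
python3 - <<'E'
from h import *
s=st();print(s["eef_pos"])
rel([(544.3,-41.9,123.5,-1.64),(587.2,-44.9,123.5,-1.64)])
E
```

```text
[462.84706427 -35.00225316 123.69127732]
(544.3, -41.9, 123.5, -1.64) -> [1.400e-01 1.900e-02 8.173e+00 2.000e-03]
(587.2, -44.9, 123.5, -1.64) -> [1.5000e-01 1.9000e-02 1.2474e+01 2.0000e-03]
```

{"method": "apply_moves", "body": {
  "motion": [
    [0.1,0,1.5,0,0],
    [0.14,0,3.5,0,0],
    [0.14,0,5.5,0,0],
    [0.14,0,7.2,0,0],
    [0.14,0,8.2,0,0],
    [0.14,0,8.2,0,0],
    [0.14,0,8.2,0,0]
  ]
}}

```text
clock: 27.05
eef_pos: [543.6, -42.9, 123.7]
tool_rot: [-1.572, 0.0, -1.64]
force: [-0.0, 0.9, -2.5]
width: 58.5
```

```bash
cat > v.py <<'E'
from h import *
import sys
n=sys.argv[1]
s=st();t=s["eef_pos"];y=s["tool_rot"][2]+np.pi/2;print(t,s["tool_rot"][2],s["force"],s["torque"],s["width"],s["clock"])
c=(t[0]+65*np.cos(y),t[1]+65*np.sin(y),t[2]+2,y)
d=np.array(c[:2])-[657,-50.5];print("handle local",d@[.9976,-.0689],d@[.0689,.9976],"bar z",c[2]+95)
it=[(caddy,c,(255,255,0)),(stand,(657,-50.5,0,-.069),(0,255,0))]
p=ctrl.get_image("top");draw(p,it,(310,130,400,230),8,f"pics/t{n}.png");draw(p,[],(320,140,380,210),10,f"pics/t{n}a.png")
p=ctrl.get_image("scene");draw(p,it,(250,160,360,270),7,f"pics/s{n}.png");draw(p,[],(270,170,350,250),9,f"pics/s{n}a.png")
E
python3 v.py 23
```

```text
[543.60981448 -42.88723812 123.71640123] -1.640138904516338 [-0.03789082  0.86663879 -2.51575027] [-0.01858102  0.21129378  0.05458554] 58.48431258128254 27.05
handle local -48.64410171428408 -0.24320293493405135 bar z 220.7164012306345
```

View pics/t23.png

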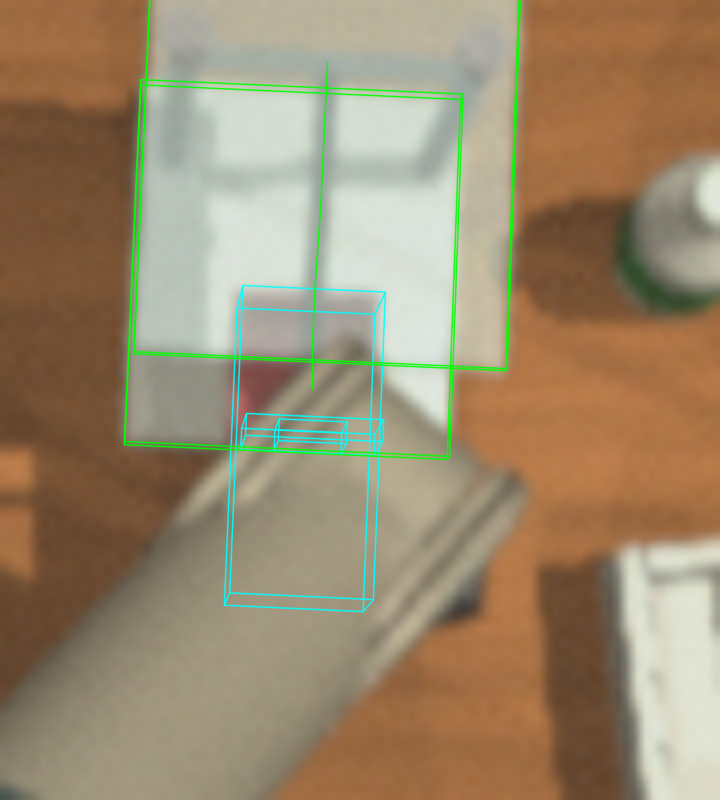

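View pics/s23.png

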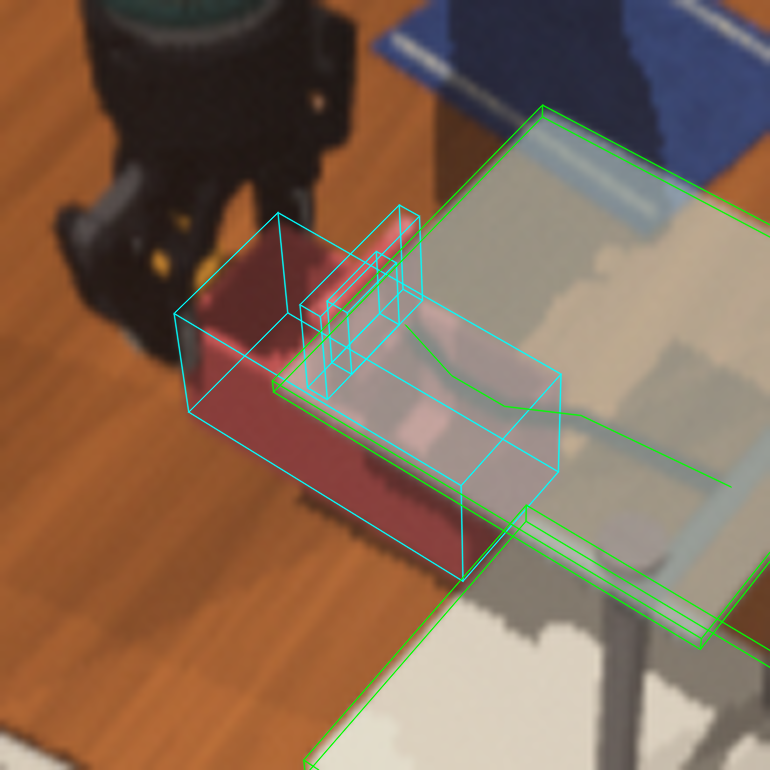

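View pics/s23a.png

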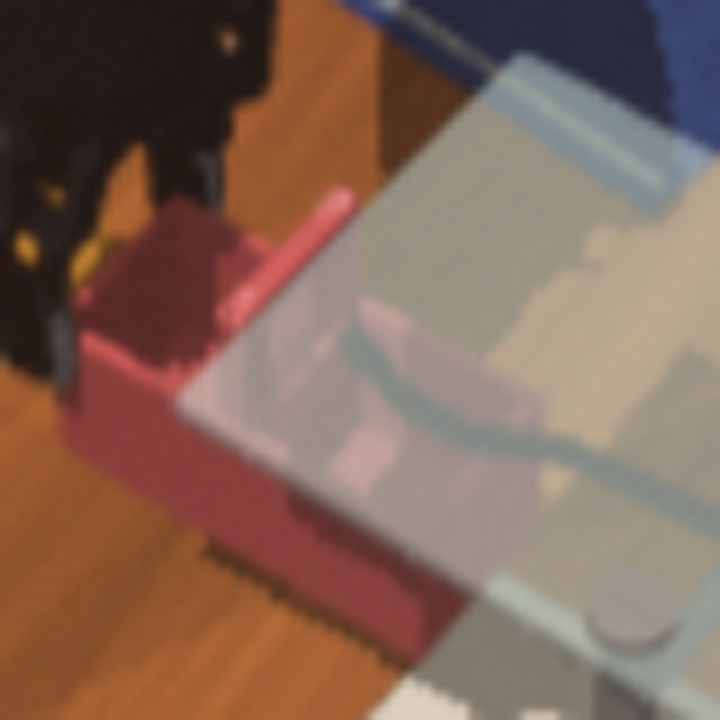

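{"method": "apply_moves", "body": {
  "motion": [
    [-0.03,0,0.8,0,0],
    [-0.06,0,1.8,0,0],
    [-0.06,0,2.8,0,0],
    [-0.06,0,3.5,0,0],
    [-0.06,0,3.5,0,0]
  ]
}}

```text
clock: 27.78
eef_pos: [580.1, -45.2, 123.7]
tool_rot: [-1.571, -0.0, -1.64]
force: [0.0, 0.4, -2.7]
width: 58.4
```

```bash
python3 v.py 24
```

```text
[580.09602004 -45.17673009 123.74312867] -1.639788080631578 [ 0.01678375  0.44737152 -2.72068603] [-0.00278563  0.15123326 -0.01700307] 58.44097662265371 27.775
handle local -12.087712237598176 0.009502454357158312 bar z 220.74312866895
```

View pics/s24a.png

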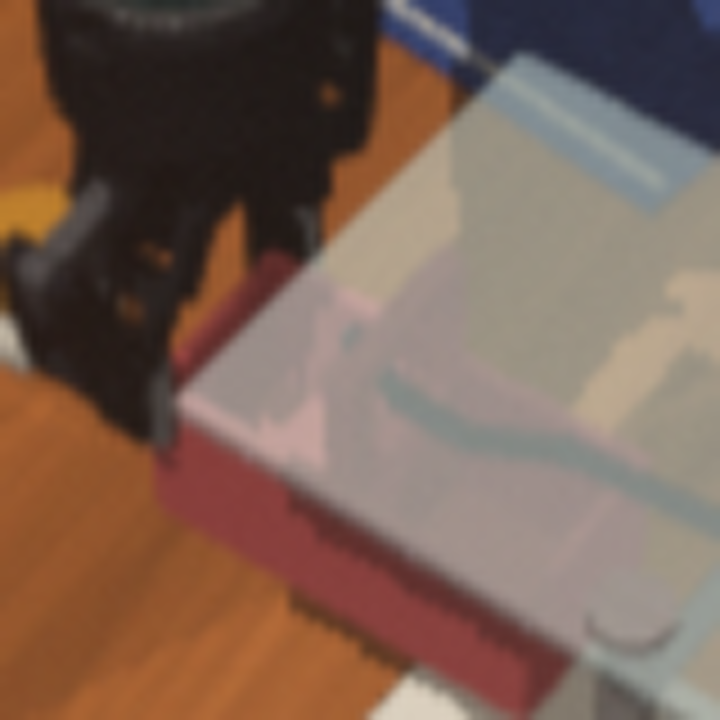

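View pics/t24.png

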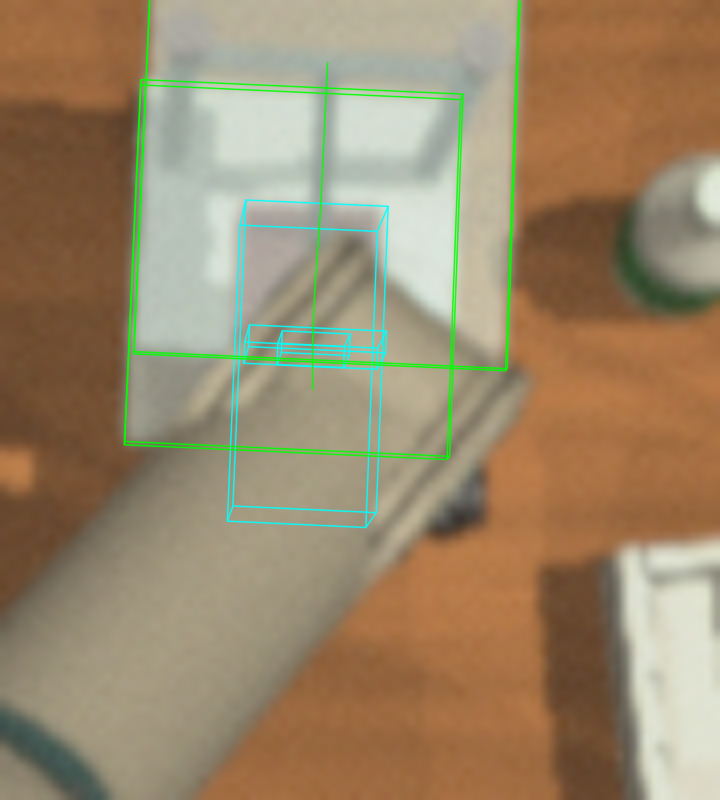

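{"method": "apply_moves", "body": {
  "motion": [
    [0,0,0.3,0,0],
    [0,0,0.6,0,0],
    [0,0.4,0.65,0,0],
    [0,0.9,0.65,0,0],
    [0,1.4,0.65,0,0],
    [0,1.7,0.65,0,0],
    [0,1.7,0.65,0,0]
  ]
}}

```text
clock: 28.75
eef_pos: [585.8, -45.4, 106.6]
tool_rot: [-1.571, -0.0, -1.64]
force: [-0.4, 0.6, -1.8]
width: 58.3
```

```bash
python3 v.py 25
```

```text
[585.78015114 -45.43758022 106.56492175] -1.6401484188370705 [-0.37666797  0.6185215  -1.83866592] [-0.03023637  0.13497467  0.0300202 ] 58.33423579528123 28.75
handle local -6.399255529494564 0.11749355931488176 bar z 203.56492174584469
```

View pics/s25a.png

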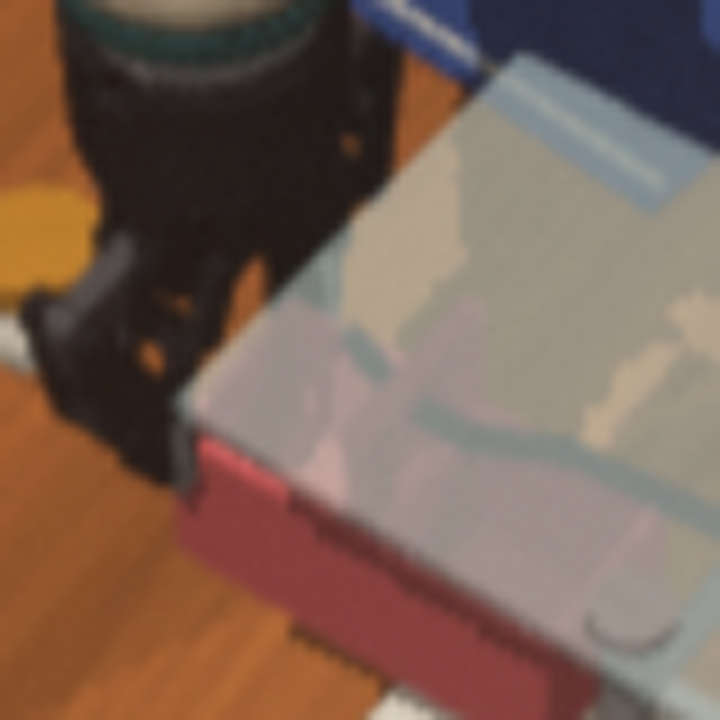

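View pics/s25.png

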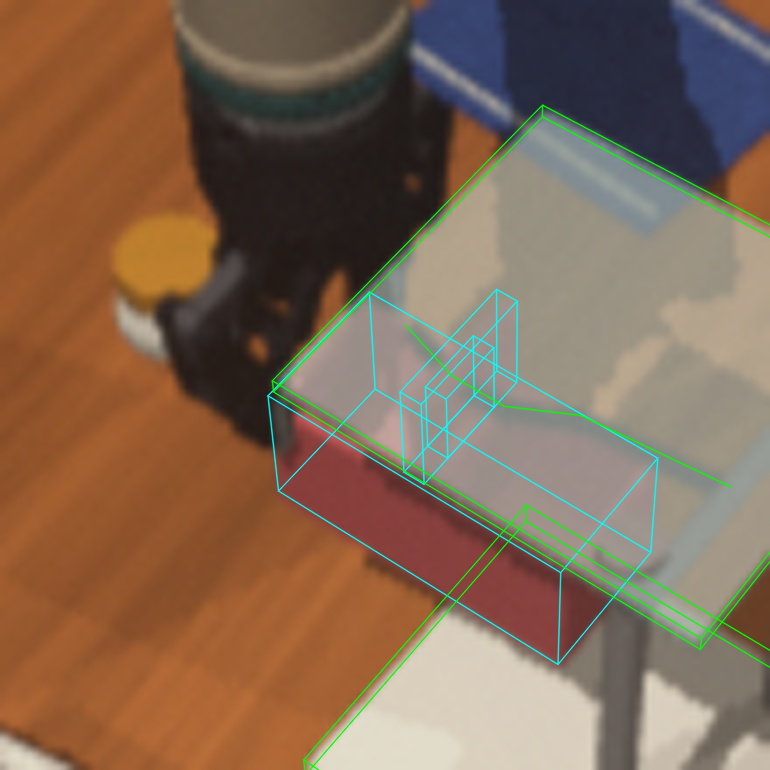

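{"method": "apply_moves", "body": {
  "motion": [
    [0,0.1,0,0,0],
    [0,0.2,0,0,0],
    [0,0.2,0,0,0]
  ]
}}

```text
clock: 29.22
eef_pos: [586.1, -45.5, 104.9]
tool_rot: [-1.571, -0.0, -1.64]
force: [0.6, 0.6, -1.6]
width: 58.6
```

{"method": "apply_moves", "body": {
  "motion": [
    [0,0.1,0,0,0],
    [0,0.1,0,0,0],
    [0,0.1,0,0,0]
  ]
}}

```text
clock: 29.6
eef_pos: [586.3, -45.5, 104.1]
tool_rot: [-1.57, -0.0, -1.64]
force: [1.0, -0.6, -0.8]
width: 58.3
```

{"method": "apply_moves", "body": {
  "motion": [
    [0,0.05,0,0,0],
    [0,0.1,0,0,0],
    [0,0.1,0,0,0]
  ]
}}

```text
clock: 29.98
eef_pos: [586.6, -45.6, 103.2]
tool_rot: [-1.57, -0.0, -1.64]
force: [1.4, -0.4, 2.5]
width: 58.8
```

```bash
python3 v.py 26
```

```text
[586.63471038 -45.57149645 103.24668958] -1.6400532368534293 [ 1.37709284 -0.3766914   2.53593998] [-2.55250140e-04 -3.48836598e-01 -3.19173618e-02] 58.76634184823694 29.975
handle local -5.53751824727969 0.04896455105852282 bar z 200.24668958048954
```

{"method": "apply_moves", "body": {
  "motion": [
    [0,-0.03,0,0,5.9],
    [0,-0.03,0,0,6.1],
    [0,-0.03,0,0,6.3],
    [0,-0.03,0,0,6.6],
    [0,-0.03,0,0,7],
    [0,-0.03,0,0,7.6],
    [0,-0.03,0,0,8.3],
    [0,-0.03,0,0,8.5],
    [0,-0.03,0,0,8.5]
  ]
}}

```text
clock: 31.2
eef_pos: [586.0, -45.5, 103.2]
tool_rot: [-1.571, 0.0, -1.64]
force: [0.7, 0.3, 0.7]
width: 85.1
```

```bash
python3 v.py 27
```

```text
[586.02915243 -45.46951297 103.19313483] -1.6401001144611669 [0.67737433 0.31269961 0.70551672] [-0.05101326 -0.02058434 -0.0190212 ] 85.10898180407689 31.2
handle local -6.148650509054563 0.10593335053557558 bar z 200.193134831379
```

View pics/s27.png

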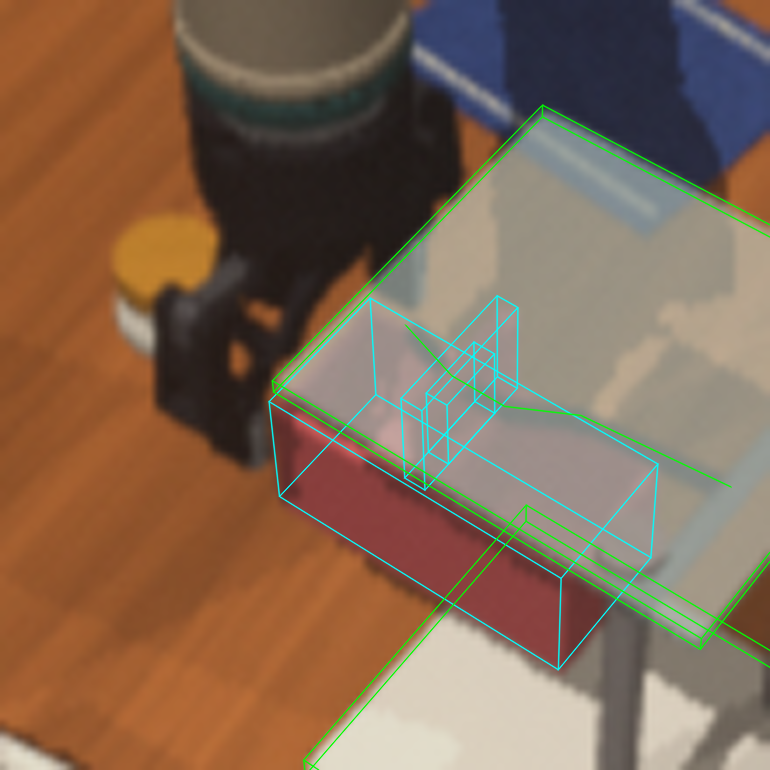

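View pics/s27a.png

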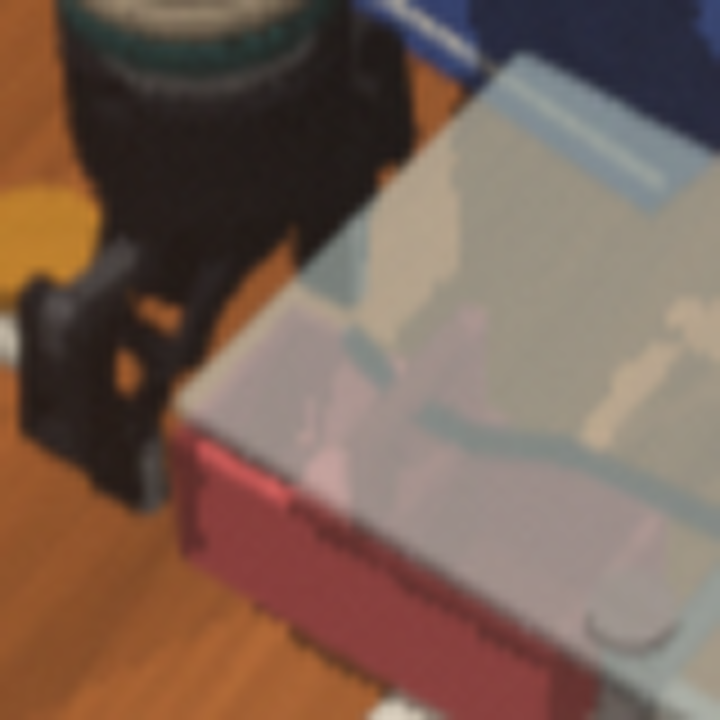

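{"method": "apply_moves", "body": {
  "motion": [
    [0,0,-0.8,0,8.5],
    [0,0,-2,0,8.5],
    [0,0,-4,0,8.5],
    [0,0,-7,0,8.5],
    [0,0,-10,0,8.5],
    [0,0,-13,0,8.5],
    [0,-3,-15,0,8.5],
    [5,-6,-15,0,8.5],
    [10,-9,-15,0,8.5],
    [15,-9,-15,0,8.5],
    [20,-9,-15,0,8.5],
    [20,-9,-15,0,8.5],
    [20,-9,-15,0,8.5],
    [20,-9,-15,0,8.5]
  ]
}}

```text
clock: 33.05
eef_pos: [422.5, -232.7, 192.9]
tool_rot: [-1.571, 0.001, -1.638]
force: [-0.4, 0.5, -0.1]
width: 85.1
```

```bash
cat > w.py <<'E'
from h import *
import sys
n=sys.argv[1]
it=[(caddy,(657-5*.9976,-50.5+5*.0689,105,-.069),(255,255,0))]
p=ctrl.get_image("top");draw(p,it,(320,130,380,210),10,f"pics/t{n}.png");draw(p,[],(320,130,380,210),10,f"pics/t{n}a.png");cv2.imwrite(f"pics/tf{n}.png",p["image"][:,:,::-1])
for q in("handle","lotion","jar","brush"):print(q,[(x['confidence'],x['location']) for x in ctrl.mark_of(p,q)])
p=ctrl.get_image("scene");draw(p,it,(260,170,370,280),7,f"pics/s{n}.png");draw(p,[],(260,170,370,280),7,f"pics/s{n}a.png")
E
python3 w.py 28
```

```text
handle [(0.95, [472.1, -410.1, 94.5]), (0.68, [650.9, -48.8, 202.8]), (0.18, [716.2, -228.4, 0.9])]
lotion [(0.52, [715.1, -229.2, -0.3])]
jar [(0.56, [439.0, 38.9, -0.4]), (0.47, [658.4, -50.9, 202.2])]
brush [(0.5, [720.8, 237.3, -1.0])]
```

View pics/s28.png

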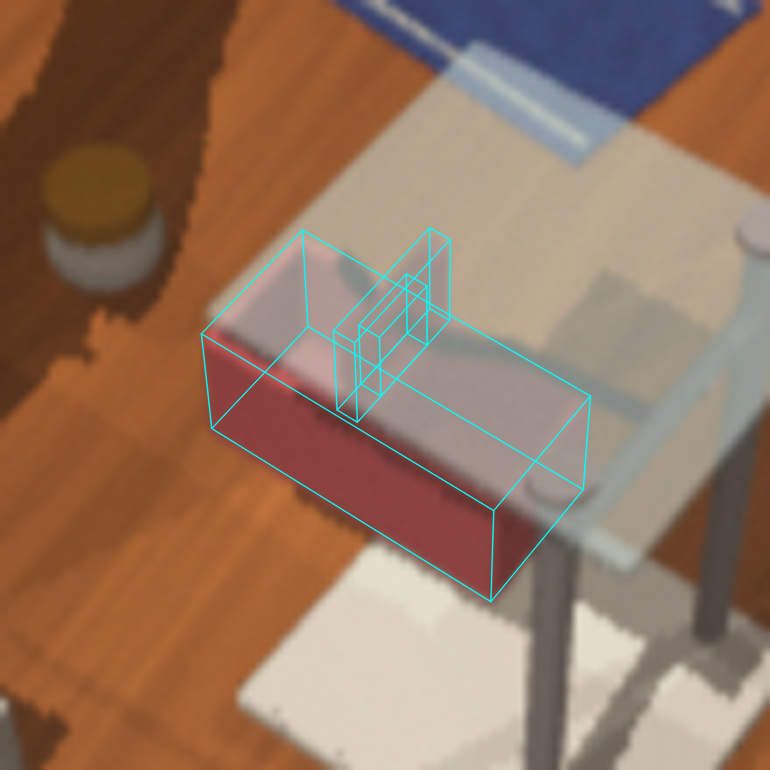

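View pics/s28a.png

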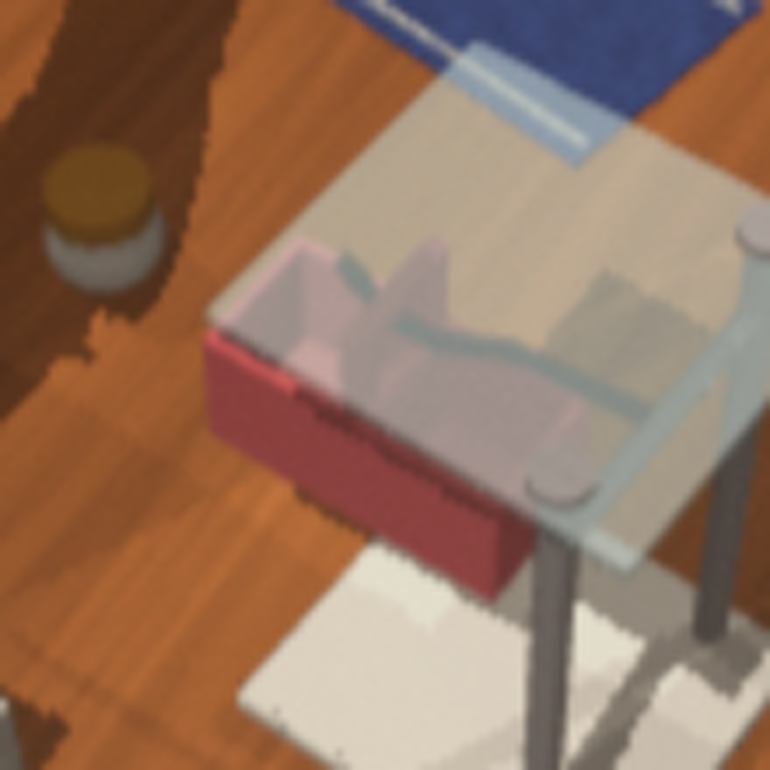

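View pics/t28.png

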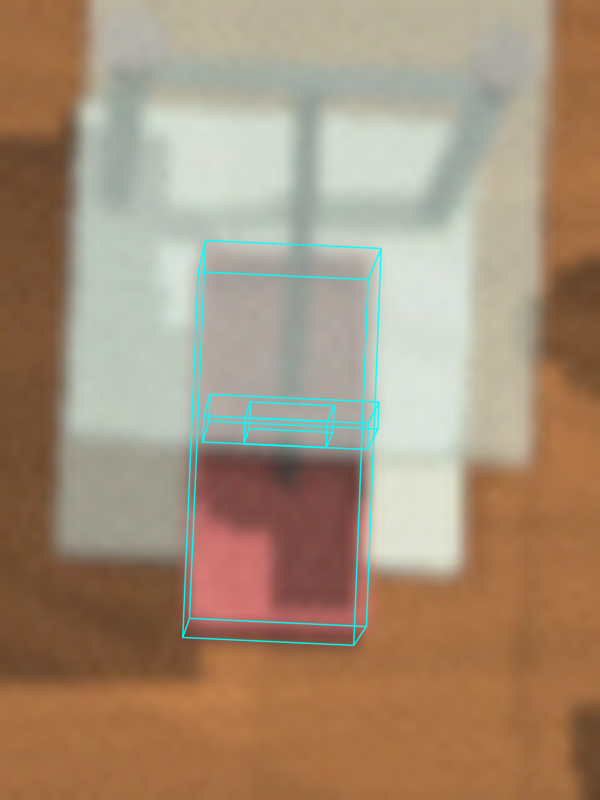

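View pics/tf28.png

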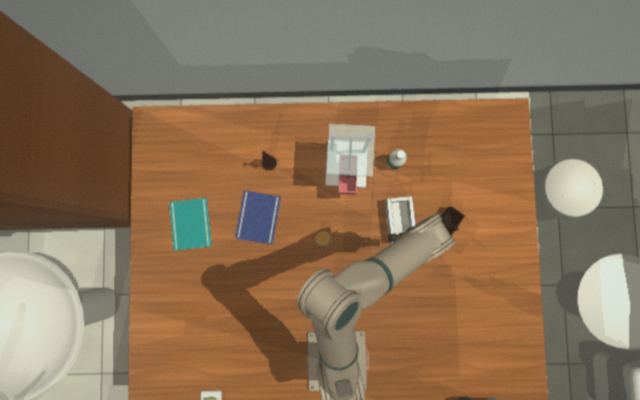

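{"method": "apply_moves", "body": {
  "motion": [
    [0,0,0,0,8.5],
    [0,0,0,0,8.5],
    [0,0,0,0,8.5],
    [0,0,0,0,8.5],
    [0,0,0,0,8.5],
    [0,0,0,0,8.5],
    [0,0,0,0,8.5],
    [0,0,0,0,8.5],
    [0,0,0,0,8.5],
    [0,0,0,0,8.5],
    [0,0,0,0,8.5],
    [0,0,0,0,8.5]
  ]
}}

```text
clock: 34.85
eef_pos: [422.5, -234.6, 193.2]
tool_rot: [-1.571, 0.0, -1.64]
force: [0.8, -0.2, 0.5]
width: 85.1
```

```bash
python3 w.py 29; python3 - <<'E'
import cv2,numpy as np
for k in("s","t"):
    a=cv2.imread(f"pics/{k}28a.png").astype(int);b=cv2.imread(f"pics/{k}29a.png").astype(int)
    print(k,np.abs(a-b).mean(),np.percentile(np.abs(a-b),99.9))
from cell import ctrl
s=ctrl.read_state();print(s["clock"],s["force"])
E
```

```text
handle [(0.74, [473.6, -409.3, 94.8]), (0.62, [655.2, -52.9, 204.8])]
lotion [(0.6, [716.9, -230.9, -1.9])]
jar [(0.74, [657.9, -52.8, 198.5]), (0.43, [435.1, 40.6, -0.9])]
brush [(0.48, [719.5, 237.2, -0.9])]
s 0.6852133580705009 15.0
t 1.4235375 7.0
35.15 [-0.53681734 -0.697279    0.07374822]
```

View pics/s29.png

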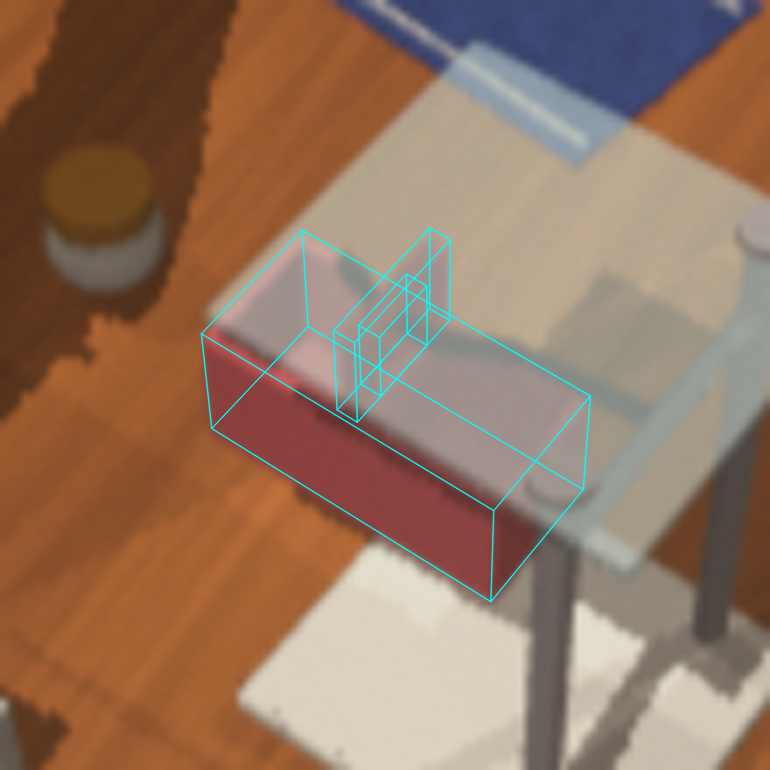

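The caddy is hanging level and has not moved between two looks about 2 s apart. The bystanders are where they were, so I'm handing in.

```bash
python3 -c "
from cell import ctrl
print(ctrl.finish_job())"
```

```text
the job is handed in; nothing more can be done
None
```

The pink caddy is hanging by its handle on the hook under the glass shelf, and I handed the job in at about 35 s; the hand-in gave no verdict.

**What I did:** I lifted the caddy out of the holder by its handle plate, stood it on the blue mat and let go. I then gripped it across its near end so the handle stayed free, threaded the slot over the hook tip, and lowered it until it touched. Last, I released it and backed the arm away.

**Last checks:**
- **Level and still:** the hanging caddy matched a level model in both cameras, with the hook through the slot. Pictures about 2 s apart showed no movement.
- **Bystanders:** the lotion bottle, jar and brush were within about 6 mm of their first readings. That is roughly the networks' accuracy.
- **Contact:** the arm was clear, with no contact force.

**Failed or disagreed:**
- **First grasp:** it closed on nothing, because the fingertips are about 40 mm behind the stated TCP. I confirmed this from the pictures; feeling for the counter down to a TCP height of -37 mm made no contact. I corrected every later height for it.
- **Network mislabel:** in the last top view, the network called the caddy on the hook a "jar" with more confidence than the real jar. The picture shows the jar in its place.

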